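Clamp the re-glued celadon pot with a pump clamp

ROBOT

A 6-joint arm with a two-finger parallel gripper is mounted at the origin on the work surface. World frame = base frame: x ahead of the robot, y to its left, z up, the work surface at z = 0. Lengths are in m, angles in rad, forces in N, time in s.
With the tool pointing down it reaches from about 0.3 to 0.775 m from the base axis. Payload 14.6 kg.
Tool frame: the origin (TCP) lies on the centre line of the jaws, within the pads' length; the fingertips stand 17 mm ahead of it and the grasp point (between the pads) lies 2 mm behind it; z points along the fingers, y is the direction in which the jaws open and shut (so a half turn about z gives the same grasp; the last joint's range is limited). The gripper opens to 94 mm and grips with 3 to 60 N. Pads are 16 mm wide; open, the fingers measure 119 mm over their backs; the gripper's body (75 mm by 177 mm) begins 78 mm behind the grasp point.
Start: joints at [1.278, 0.3, 1.521, -0, 1.321, -0.067], TCP at [0.123, 0.536, 0.222] pointing down, gripper open.
Joint ranges: [-3.03, 3.03], [-0.79, 2.21], [0.23, 2.52], [-1.04, 4.18], [0, 3.07], [-2.55, 2.55]. Speed limits (rad/s): [2.22, 2.22, 2.57, 3.14, 3.14, 3.14].

INTERFACE

Orientations are given as a unit quaternion [x, y, z, w].
In Python, from workcell import bot gives the robot as it stands.
- The arm moves only by the shell command python3 -m inch 'ROWS' [FORCE]. ROWS is JSON, a list of rows, each an object with "gripper": the finger opening in cm, from 0 to 9.4; "xyz": the shift along the world's x, y, z in cm, a list of three; "turn": the turn about the world's z in degrees. In form: [{"gripper": gripper, "xyz": [x, y, z], "turn": turn}, ...]. A call has 1 to 20 rows; each row shifts and turns the commanded pose from where the row before left it; what a row does not reach is not made up. A row lasts 1/12 s, in which the tool goes at most 41.7 mm and 7.16 degrees, less where a joint would pass 70% of its speed; a pose out of reach is approached as far as the arm can. A call with a gripper value outside its range is refused whole. The fingers move at their own pace and stop on an object; FORCE is the grip in N (left out, the last holds). Time passes only in rows, so rows that do not move let the fingers close. It gives the time, the measured TCP pose, the force and the opening at its end, in the units of the state.
- bot.state(): the state, without advancing time (a new reading comes with each control period).
- bot.snapshot(name): name is "scene" or "top" or "wrist"; returns a dict with "color" (384x512x3 uint8, red, green, blue), "vertical_fov" (degrees; the focal length in pixels is half the picture's height over the tangent of half this angle, whatever the lens; pixels are square), "cx", "cy" (the principal point, pixels), "R" (3x3) and "t" (3): a world point X has camera coordinates R X + t. Camera axes: x right, y down, z forward; pixel columns grow to the right and rows downward; lengths in m; the calibration is good to about 2 mm. A picture is of the moment at which its call begins. There is no depth.
- bot.hand_in(): hands the job in, once; it reports no verdict.
Trained networks look in the newest picture that a camera, given by its name, has taken for a name from the list of things; names that differ only in an ending like _2 or _b are one class to them, and where a whole thing is asked for, a point or a joint stands for the part that bears it (a point fixed in the world has none). Each returns a list of dicts, best first, with "confidence" (0 to 1); they miss things now and then, are a little off and sometimes report something else, mostly with a low value. They report only what shows in the picture. A call takes as long as a camera call. They do not tell look-alikes from the thing itself.
- bot.silhouettes(camera, label): "region" (384x512 bool, what is visible of it) and "extent" ([left, top, width, height] in pixels, round what is visible of it).
The state is a dict: "clock": time; "qpos": joint angles; "qd": joint speeds; "effort": joint torques, N m; "ee_pos": TCP position; "tcp_rot": TCP orientation; "contact_force": force on the tool from outside, world axes, zero at the start; "wrist_torque": the same for the moment, N m; "width": opening from 0.0 (shut) to 1.0 (fully open).
Only numpy, scipy, OpenCV 4.12 (cv2) and the standard library are available. Lean on these libraries where they do the work, as an engineer would, in place of code of your own. Each camera call takes 0.05 s, during which the arm holds its last target.

TASK

One long wall of the celadon pot has just been glued, the one that looks towards the clamp's jaw: stand the wooden pressing bar on the clamp's board, flush against the middle of that face, before the jaw gets there. Then pump the clamp's ratchet trigger, moving the jaw by the trigger only, until its sprung rubber pad presses the bar against the pot and is pushed about half-way in; never let it go nearly all the way in, which would crack the pot. Finish while still holding the trigger squeezed, hand off the bar, with pot and bar upright and the brush, the jar and the other things on the ledge left alone.

Things in the scene. Friction and masses are not known exactly. Their poses are not given: they have to be found in the camera images.
- rig: The repair rig: plywood base board 200 x 400 x 12 mm screwed to the ledge, carrying at its +y end a wooden stop (top 40 mm above the ledge) that the pot stands against and, on its -y half, the ratchet clamp. Origin at the centre of the board's underside, at ledge height; z up; +y is the direction in which the jaw advances towards the pot; the clamp lies on x = 0.
- pot_mid (a point): Empty rectangular celadon pot, 180 (x) x 110 (y) x 45 mm high, wall 8 mm, about 0.9 kg, standing loose on the rig's board, back against the stop. Point at its centre, half-way up; its axes run like the rig's. The glued face is its flat long face on the -y side (55 mm from this point), looking towards the jaw.
- bar_tab (a point): The pressing bar: a straight wooden bar 150 (x) x 18 (y) x 46 mm high that stands on its long edge on the ledge, with an upright grip tab 34 (x) x 12 (y) mm in its middle rising to 93 mm above the bar's underside; about 0.18 kg; the same both ways round. Point on the tab's centre, 73 mm above the bar's underside (20 mm below the tab's top), thus 85 mm above the ledge when it stands on the board. x along the bar, y across its thickness, z up.
- grip_post (a point): The clamp's fixed grip post: black upright post 34 (x) x 14 (y) mm, top 105 mm above the ledge; point at its centre, 20 mm below the top. The toothed steel bar of the clamp passes through its foot (top of teeth 45 mm above the ledge).
- trigger_post (a point): The clamp's trigger: black upright post 30 (x) x 14 (y) mm, top 105 mm above the ledge, standing beside the grip post on its -y side (away from the pot); point at its centre, 20 mm below the top. It slides in +y towards the grip post, which stays put: at rest the pair measures 54 mm over the outer faces, fully squeezed 38 mm. Its spring (3 N at rest, 5.4 N fully in) returns it when let go. Squeezing takes about 12 N, plus the pad's force.
- trigger (a joint): Trigger travel in m: 0 released, 0.016 fully squeezed.
- jaw (a joint): Jaw travel in m along rig +y. While the trigger moves in, a pawl pushes the toothed bar (5 mm tooth pitch) with it, after up to 5 mm of idle travel; when the trigger returns the jaw stays where it is by friction (8 N). So a full pump gives 11 to 16 mm. Starts anywhere from 0 to 0.025; at most 0.078. It cannot be taken back by the trigger.
- pad (a joint): How far the sprung rubber pad is pushed back into the jaw, in m: 0 free, 0.020 bottomed out. Its spring takes 1 N to start and 0.5 N per mm. Half-way is 0.010.
- pad_face (a point): Centre of the front face of the rubber pad on the jaw, 50 (x) x 36 mm high, centre 34 mm above the ledge, facing +y towards the pot; the jaw behind it reaches 56 mm above the ledge.
- brush_mid (a point): Bystander: steel pruning brush with nylon bristles lying flat, 180 mm long, point near its middle.
- jar_mid (a point): Bystander: glass jar with press-button lid, 64 mm across, 84 mm high, point at its centre.
- clay_mid (a point): Bystander: small terracotta pot, 76 mm across, 60 mm high, point at its centre.
Not all that is in view belongs to the job. Of the things like the part that bears bar_tab, leave any that is green or turquoise; of the rest the smaller one is meant.

How it is judged:
By the outcome, as a careful person would: the job done as asked, in the order asked, and still so for the second after the job is handed in, while the arm keeps its last pose, push and grip.
It also fails if it takes over 64 s, if anything falls off the work surface, if the arm or the gripper's body presses on something with over 40 N, if the wrist force passes 120 N, or if a joint passes its speed limit or range.

## Working session

There is one attempt and no reset: what is moved stays moved. The work goes in short steps, Python scripts to look and compute and a shell command to move; the robot and the scene stay as the last step left them, time stands still between calls to the robot, and variables do not carry over. Pictures are saved under pics/ and viewed, and the job is handed in when it is done.

```bash
ls; mkdir -p pics; cat > h.py <<'E'
import numpy as np, cv2
from workcell import bot
def cam(s):
    f=384/2/np.tan(np.radians(s["vertical_fov"])/2)
    return f,s["cx"],s["cy"],np.array(s["R"]),np.array(s["t"])
def proj(s,X):
    f,cx,cy,R,t=cam(s); c=R@np.array(X)+t; return np.array([f*c[0]/c[2]+cx,f*c[1]/c[2]+cy])
def ray(s,u,v,z):
    f,cx,cy,R,t=cam(s); d=R.T@np.array([(u-cx)/f,(v-cy)/f,1]); o=-R.T@t
    return o+d*(z-o[2])/d[2]
def save(s,n,crop=None,k=1):
    im=s["color"][:,:,::-1]
    if crop: l,t,r,b=crop; im=im[t:b,l:r]
    if k!=1: im=cv2.resize(im,None,fx=k,fy=k,interpolation=cv2.INTER_CUBIC)
    cv2.imwrite("pics/"+n+".png",im)
E
python3 - <<'E'
from h import *
import pickle
for n in ["scene","top"]:
    s=bot.snapshot(n); pickle.dump(s,open(n+"0.pkl","wb")); save(s,n+"0",k=1.5)
    f,cx,cy,R,t=cam(s); print(n,f,-R.T@t,R[2])
st=bot.state(); print(st["clock"],st["ee_pos"],st["tcp_rot"],st["contact_force"])
E
```

```text
pics
scene 355.78536212041905 [1.23037243 0.8206113  0.86504753] [-0.58150638 -0.55864933 -0.59140616]
top 370.0958360796183 [0.38919976 0.0834421  1.26280243] [ 0.06391185 -0.00626227 -0.9979359 ]
0.1 [0.12308941 0.53582855 0.22193767] [ 1.12661690e-01  9.93633262e-01 -5.24679134e-04 -9.05120170e-05] [ 0.58822783 -0.0148402  -0.4014817 ]
```

View pics/scene0.png

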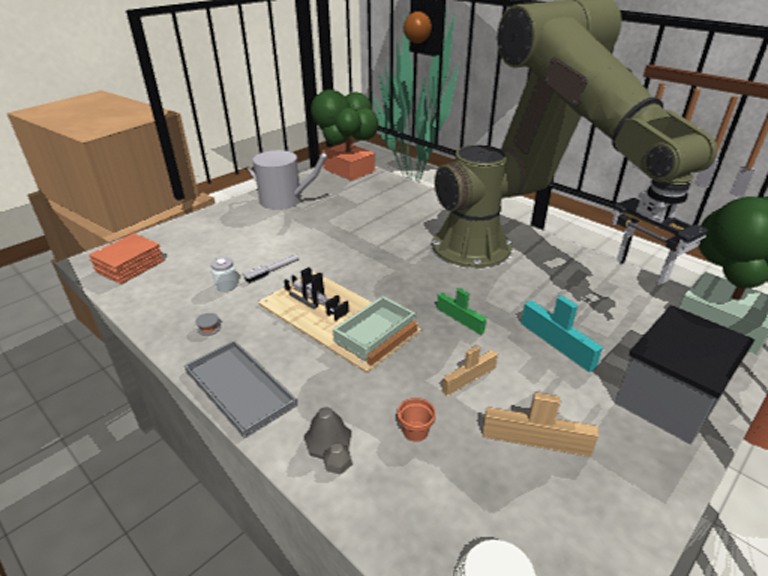

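View pics/top0.png

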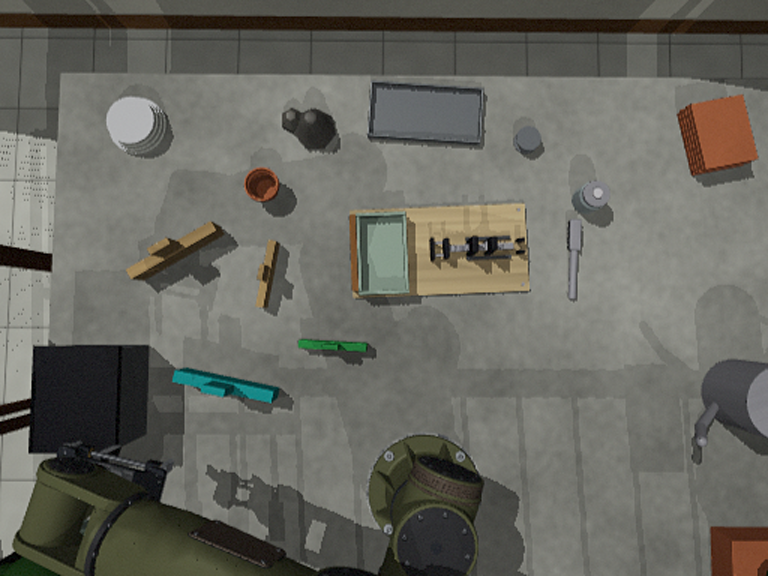

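The top view (768-wide) shows four pressing bars: a large wooden one at (172,252), a small wooden one at (268,274), a green one at (333,345) and a turquoise one at (225,385). Leaving out the green and turquoise bars, the smaller wooden one at (268,274) is meant; I'll confirm that in a crop.

```bash
python3 - <<'E'
from h import *
import pickle
s=pickle.load(open("top0.pkl","rb")); a=s["color"]
A=cv2.resize(a[130:260,70:250],None,fx=4,fy=4,interpolation=cv2.INTER_CUBIC)[:,:,::-1]
cv2.imwrite("pics/crop_bars.png",A)
A=cv2.resize(a[125:210,225:360],None,fx=5.8,fy=5.8,interpolation=cv2.INTER_CUBIC)[:,:,::-1]
cv2.imwrite("pics/crop_rig.png",A)
for lab in ["bar_tab","rig","pot_mid","grip_post","trigger_post","pad_face"]:
    for c in ["top","scene"]:
        for d in bot.silhouettes(c,lab)[:5]:
            print(lab,c,round(d["confidence"],2),d["extent"])
E
```

```text
bar_tab top 0.9 [89.3, 147.6, 61.3, 43.3]
bar_tab top 0.84 [198.0, 224.3, 47.4, 10.4]
bar_tab top 0.73 [170.6, 163.9, 15.7, 40.7]
bar_tab top 0.72 [163.0, 114.6, 20.4, 21.2]
bar_tab top 0.66 [115.8, 245.3, 70.5, 22.1]
bar_tab scene 0.97 [289.7, 193.3, 33.6, 28.7]
bar_tab scene 0.87 [348.6, 197.5, 55.6, 50.6]
bar_tab scene 0.83 [319.3, 263.2, 79.4, 42.8]
bar_tab scene 0.59 [292.1, 233.1, 35.7, 28.0]
rig top 0.72 [235.9, 137.1, 116.6, 62.2]
rig scene 0.84 [173.4, 179.3, 107.5, 67.4]
pot_mid top 0.57 [237.0, 139.4, 34.2, 54.9]
pot_mid scene 0.87 [220.0, 199.5, 55.7, 41.2]
grip_post top 0.9 [233.7, 133.0, 118.5, 61.3]
grip_post scene 0.8 [171.3, 181.1, 109.0, 66.7]
grip_post scene 0.6 [203.2, 179.9, 4.2, 20.5]
trigger_post top 0.75 [376.6, 146.1, 12.2, 54.6]
trigger_post top 0.39 [322.5, 157.7, 11.4, 11.9]
trigger_post scene 0.61 [200.2, 178.1, 6.4, 20.0]
pad_face top 0.58 [285.8, 157.3, 8.3, 15.8]
pad_face scene 0.56 [221.7, 201.7, 11.5, 12.0]
```

View pics/crop_bars.png

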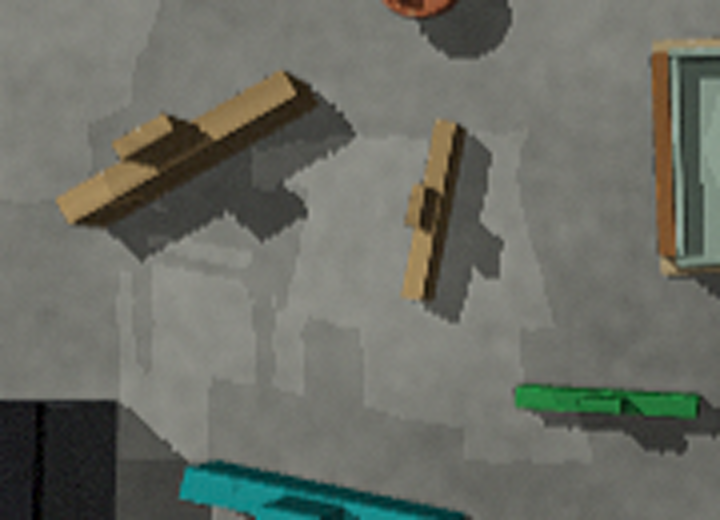

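View pics/crop_rig.png

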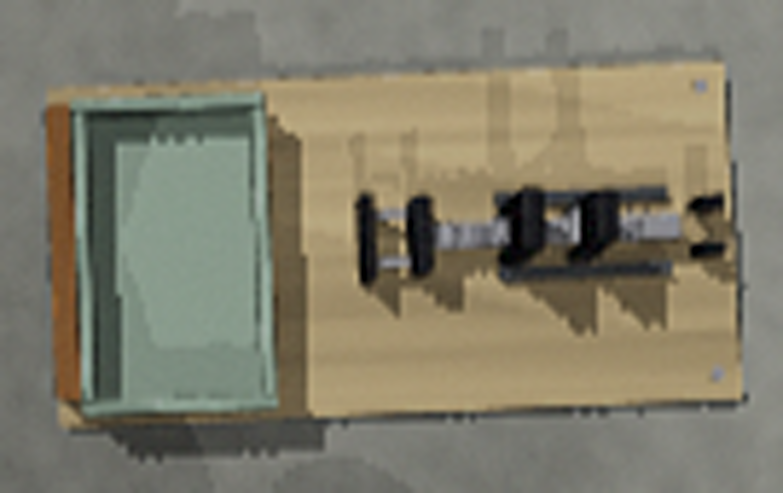

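The crop confirms it: the small wooden bar (crop (433,210), top picture (178,182)) is plain wood and clearly shorter than the large wooden one at crop (180,145). The rig crop shows the pot at left (175,255), then pad at (367,240), jaw (420,240), grip post (523,225), trigger (595,225).

```bash
python3 - <<'E'
from h import *
import pickle
from scipy.optimize import least_squares
s=pickle.load(open("top0.pkl","rb"))
px=lambda u,v,k,o:( (u+.5)/k-.5+o[0],(v+.5)/k-.5+o[1])
R=lambda u,v,z:ray(s,*px(u,v,5.8,(225,125)),z)
C=[R(48,90,.012),R(725,62,.012),R(742,403,.012),R(62,428,.012)]
C=np.array(C)[:,:2]; print(C.round(4)); print("sides",[np.linalg.norm(C[i]-C[(i+1)%4]).round(4) for i in range(4)])
# rig corners order: (+x,+y),(+x,-y),(-x,-y),(-x,+y)
M=np.array([[.1,.2],[.1,-.2],[-.1,-.2],[-.1,.2]])
f=lambda p:(np.array([[np.cos(p[2]),-np.sin(p[2])],[np.sin(p[2]),np.cos(p[2])]])@M.T).T+p[:2]-C
r=least_squares(lambda p:f(p).ravel(),[.5,.1,0]); print("rig",r.x.round(4),np.degrees(r.x[2]),np.sqrt((r.fun**2).mean()))
# others: pot top rim corners z=.057
for n,u,v,z in [("pot+x+y",75,103,.057),("pot+x-y",263,95,.057),("pot-x-y",274,406,.057),("pot-x+y",88,414,.057),("pad front",359,240,.052),("jaw",420,235,.056),("grip",527,218,.105),("trig",600,218,.105)]:
    X=R(u,v,z)[:2]-r.x[:2]; c,q=np.cos(r.x[2]),np.sin(r.x[2]); print(n,R(u,v,z).round(4),"rig frame",(np.array([[c,q],[-q,c]])@X).round(4))
B=lambda u,v,z:ray(s,*px(u,v,4,(70,130)),z)
P=[B(436,118,.046),B(460,124,.046),B(426,300,.046),B(402,298,.046)]
print("bar",np.array(P).round(4))
print("tab", B(412,186,.093),B(426,188,.093),B(404,226,.093),B(417,228,.093))
E
```

```text
[[ 0.6263  0.1708]
 [ 0.646  -0.2283]
 [ 0.4447 -0.2364]
 [ 0.4275  0.1604]]
sides [np.float64(0.3996), np.float64(0.2015), np.float64(0.3972), np.float64(0.199)]
rig [ 0.5362 -0.0334  0.0463] 2.6508647201877635 0.0008295301780627617
pot+x+y [0.6105 0.1522 0.057 ] rig frame [0.0828 0.182 ]
pot+x-y [0.6158 0.0457 0.057 ] rig frame [0.0833 0.0753]
pot-x-y [0.4393 0.0386 0.057 ] rig frame [-0.0934  0.0764]
pot-x+y [0.4341 0.1431 0.057 ] rig frame [-0.0938  0.1811]
pad front [ 0.5341 -0.0094  0.052 ] rig frame [-0.001   0.0241]
jaw [ 0.5367 -0.0436  0.056 ] rig frame [ 0.0001 -0.0102]
grip [ 0.5404 -0.0966  0.105 ] rig frame [ 0.0013 -0.0633]
trig [ 0.5407 -0.1363  0.105 ] rig frame [-0.0002 -0.103 ]
bar [[0.555  0.3469 0.046 ]
 [0.5502 0.327  0.046 ]
 [0.4048 0.352  0.046 ]
 [0.4063 0.3717 0.046 ]]
tab [0.49426545 0.354557   0.093     ] [0.49275211 0.34345338 0.093     ] [0.46248319 0.36019145 0.093     ] [0.46096796 0.34989658 0.093     ]
```

```bash
python3 -m inch '[{"gripper":6,"xyz":[2.0,-1.5,0],"turn":0.3},{"gripper":6,"xyz":[3.0,-1.5,0],"turn":0.3},{"gripper":6,"xyz":[3.0,-1.5,0],"turn":0.3},{"gripper":6,"xyz":[3.0,-1.5,0],"turn":0.3},{"gripper":6,"xyz":[3.0,-1.5,0],"turn":0.3},{"gripper":6,"xyz":[3.0,-1.5,0],"turn":0.3},{"gripper":6,"xyz":[3.0,-1.5,0],"turn":0.3},{"gripper":6,"xyz":[3.0,-1.5,0],"turn":0.3},{"gripper":6,"xyz":[3.0,-1.5,0],"turn":0.3},{"gripper":6,"xyz":[3.0,-1.5,0],"turn":0.3},{"gripper":6,"xyz":[3.0,-1.5,0],"turn":0.3},{"gripper":6,"xyz":[3.0,-1.9,0],"turn":0.2},{"gripper":6,"xyz":[0.5,0,0],"turn":0},{"gripper":6,"xyz":[0,0,0],"turn":0},{"gripper":6,"xyz":[0,0,0],"turn":0}]' 25
python3 - <<'E'
from h import *
import pickle
s=bot.snapshot("wrist"); pickle.dump(s,open("w1.pkl","wb")); save(s,"w1",k=1.5)
f,cx,cy,R,t=cam(s); print(f,cx,cy,-R.T@t,R)
st=bot.state(); print(st["clock"],st["ee_pos"],st["tcp_rot"],st["contact_force"],st["width"])
E
```

```text
clock: 1.95
ee_pos: [0.4778, 0.3522, 0.2222]
tcp_rot: [0.082, 0.997, -0.0, -0.0]
contact_force: [0.4, 0.4, -0.5]
width: 0.64
288.9390082543977 257.98804153353404 184.865775993541 [0.39562314 0.36570663 0.38437561] [[ 1.65028260e-01  9.86288604e-01  6.80985269e-04]
 [ 9.46101860e-01 -1.58499122e-01  2.82434593e-01]
 [ 2.78669956e-01 -4.59654082e-02 -9.59286316e-01]]
2.0 [0.47732881 0.35257928 0.2223888 ] [ 8.19894372e-02  9.96633184e-01 -7.76588492e-07 -1.70797049e-04] [ 1.94869258e-02 -3.44185271e-04  4.11267445e-01] 0.6391346676772645
```

View pics/w1.png

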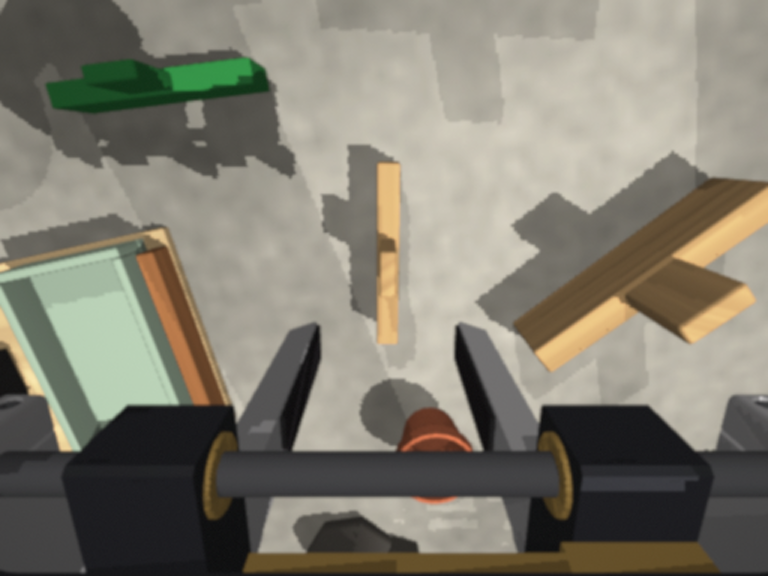

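The wrist picture shows the small wooden bar in the middle, tab top near (389,275); clay pot at (435,455), big bar right, green bar upper left. I'll measure the tab on an enlargement.

```bash
python3 - <<'E'
from h import *
import pickle
s=pickle.load(open("w1.pkl","rb")); save(s,"w1c",(225,95,295,240),4)
E
```

```text
(no output)
```

View pics/w1c.png

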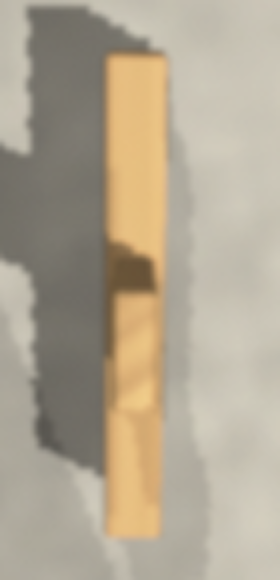

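```bash
python3 - <<'E'
from h import *
import pickle
s=pickle.load(open("w1.pkl","rb"))
B=lambda u,v,z:ray(s,(u+.5)/4-.5+225,(v+.5)/4-.5+95,z)
b=np.array([B(106,55,.046),B(166,55,.046),B(159,537,.046),B(106,537,.046)]); t=np.array([B(113,292,.093),B(157,292,.093),B(155,410,.093),B(113,410,.093)])
for q in (b,t):
    print(q[:,:2].round(4),q.mean(0).round(4),[np.linalg.norm(q[i]-q[(i+1)%4]).round(4) for i in range(4)])
    d=(q[3]+q[2]-q[0]-q[1]); print("yaw of long axis",np.degrees(np.arctan2(d[1],d[0])))
st=bot.state(); R=__import__("scipy.spatial.transform",fromlist=["x"]).Rotation.from_quat(st["tcp_rot"]).as_matrix(); print(R[:,0],R[:,1],np.degrees(np.arctan2(R[1,1],R[0,1]))-90)
E
```

```text
[[0.4036 0.3567]
 [0.4064 0.3735]
 [0.5531 0.3479]
 [0.5503 0.3312]] [0.4783 0.3523 0.046 ] [np.float64(0.017), np.float64(0.1489), np.float64(0.0169), np.float64(0.1489)]
yaw of long axis -9.893416627137427
[[0.4611 0.3496]
 [0.463  0.3608]
 [0.4946 0.3552]
 [0.4928 0.3441]] [0.4779 0.3524 0.093 ] [np.float64(0.0114), np.float64(0.0322), np.float64(0.0112), np.float64(0.0322)]
yaw of long axis -9.951174140713924
[-9.86555406e-01  1.63426788e-01  3.40316670e-04] [ 1.63426787e-01  9.86555464e-01 -2.95550556e-05] -9.405855536885738
```

```bash
python3 -m inch '[{"gripper":5,"xyz":[0.05,0,-2.0],"turn":-0.5},{"gripper":5,"xyz":[0,0,-3.0],"turn":0},{"gripper":5,"xyz":[0,0,-3.0],"turn":0},{"gripper":5,"xyz":[0,0,-3.0],"turn":0},{"gripper":5,"xyz":[0,0,-2.0],"turn":0},{"gripper":5,"xyz":[0,0,-1.5],"turn":0},{"gripper":5,"xyz":[0,0,-0.4],"turn":0},{"gripper":5,"xyz":[0,0,0],"turn":0},{"gripper":0.8,"xyz":[0,0,0],"turn":0},{"gripper":0.8,"xyz":[0,0,0],"turn":0},{"gripper":0.8,"xyz":[0,0,0],"turn":0},{"gripper":0.8,"xyz":[0,0,0],"turn":0},{"gripper":0.8,"xyz":[0,0,0],"turn":0},{"gripper":0.8,"xyz":[0,0,0],"turn":0},{"gripper":0.8,"xyz":[0,0,0],"turn":0},{"gripper":0.8,"xyz":[0,0,0],"turn":0}]' 25
```

```text
clock: 3.33
ee_pos: [0.4787, 0.3521, 0.0737]
tcp_rot: [0.087, 0.996, 0.0, 0.0]
contact_force: [-0.7, -0.4, 2.8]
width: 0.123
```

```bash
python3 -m inch '[{"gripper":0.8,"xyz":[0,0,1.0],"turn":0},{"gripper":0.8,"xyz":[0,0,2.0],"turn":0},{"gripper":0.8,"xyz":[0,0,3.0],"turn":0},{"gripper":0.8,"xyz":[0,-1,3.0],"turn":1},{"gripper":0.8,"xyz":[0.5,-2.5,2.0],"turn":1.2},{"gripper":0.8,"xyz":[0.5,-3,1],"turn":1.3},{"gripper":0.8,"xyz":[0.5,-3,0],"turn":1.3},{"gripper":0.8,"xyz":[0.5,-3,0],"turn":1.3},{"gripper":0.8,"xyz":[0.5,-3,0],"turn":1.3},{"gripper":0.8,"xyz":[0.5,-3,0],"turn":1.3},{"gripper":0.8,"xyz":[0.5,-3,0],"turn":1.3},{"gripper":0.8,"xyz":[0.5,-3,0],"turn":1.3},{"gripper":0.8,"xyz":[0.5,-3,0],"turn":1.3},{"gripper":0.8,"xyz":[0.5,-3,0],"turn":0},{"gripper":0.8,"xyz":[0.5,-2,0],"turn":0},{"gripper":0.8,"xyz":[0,-0.6,0],"turn":0},{"gripper":0.8,"xyz":[0,0,0],"turn":0},{"gripper":0.8,"xyz":[0,0,0],"turn":0}]'
python3 - <<'E'
from h import *
import pickle
s=bot.snapshot("wrist"); pickle.dump(s,open("w2.pkl","wb")); save(s,"w2",k=1.5)
s=bot.snapshot("scene"); pickle.dump(s,open("s2.pkl","wb")); save(s,"s2",(150,120,330,270),4)
s=bot.snapshot("top"); pickle.dump(s,open("t2.pkl","wb")); save(s,"t2",(200,100,380,240),4)
st=bot.state(); print(st["clock"],st["ee_pos"],st["tcp_rot"],st["contact_force"],st["width"])
E
```

```text
clock: 4.83
ee_pos: [0.5334, 0.0216, 0.1936]
tcp_rot: [-0.023, 1.0, 0.0, -0.0]
contact_force: [0.8, 1.4, -1.9]
width: 0.126
4.9833 [0.53345783 0.02218706 0.19356289] [-2.39171449e-02  9.99713942e-01  6.52505007e-05  7.39184212e-06] [-8.72178062e-01  1.03735125e-04 -2.82241096e+00] 0.1256784267060436
```

View pics/w2.png

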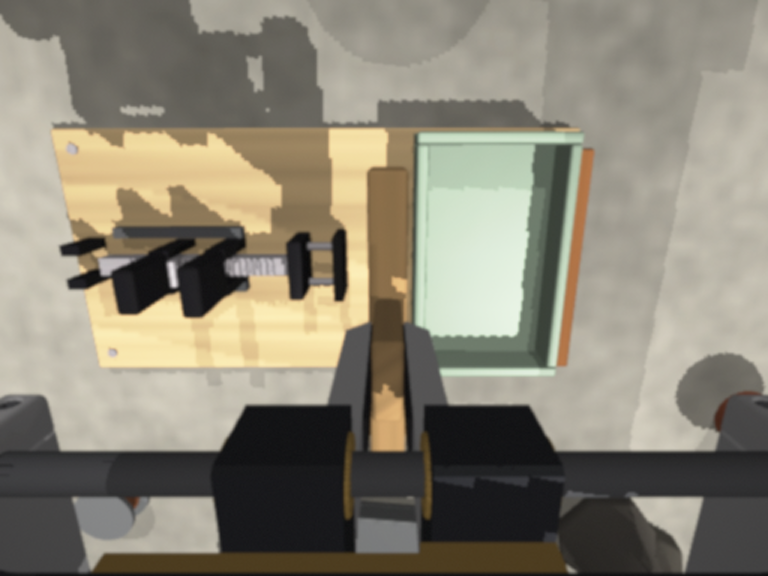

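View pics/s2.png

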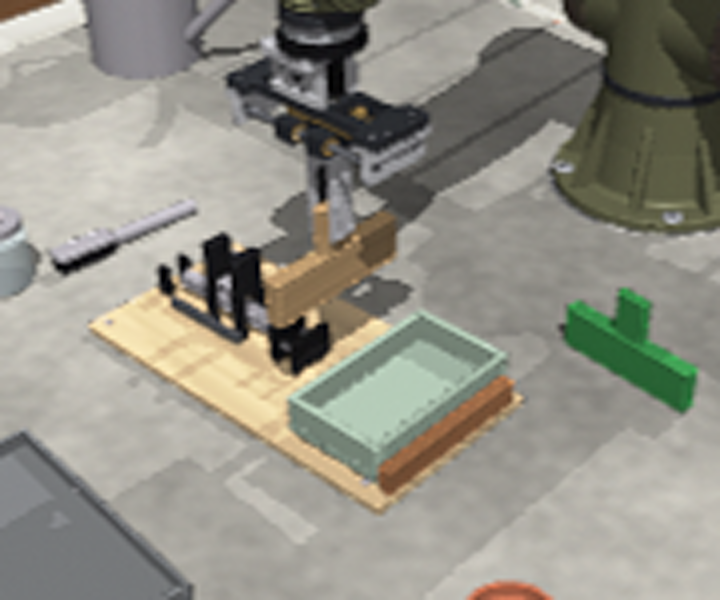

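View pics/t2.png

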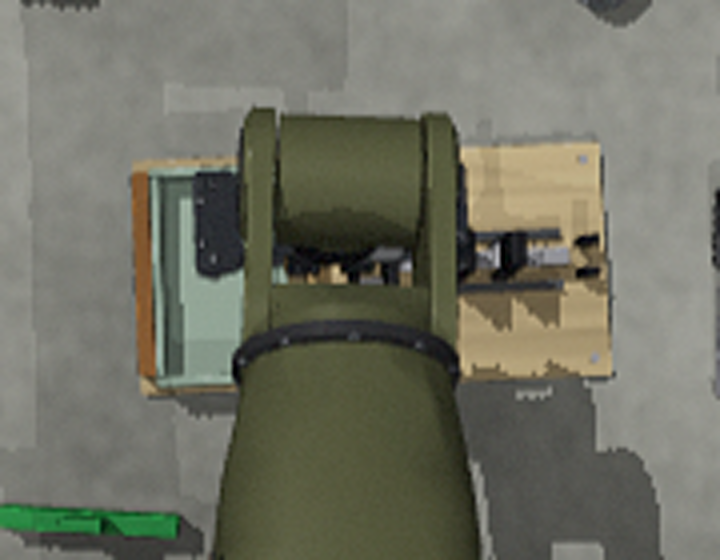

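Wrist picture: bar held between the fingers, its top from (388,170) down; pot rim (413..580, 133..375), pad front face at (345,265), jaw (298,265), grip post (210,275), trigger (150,275). Enlarging for measurement.

```bash
python3 - <<'E'
from h import *
import pickle
s=pickle.load(open("w2.pkl","rb")); save(s,"w2a",(225,80,400,255),4);save(s,"w2b",(30,80,240,255),3.8)
E
```

```text
(no output)
```

View pics/w2a.png

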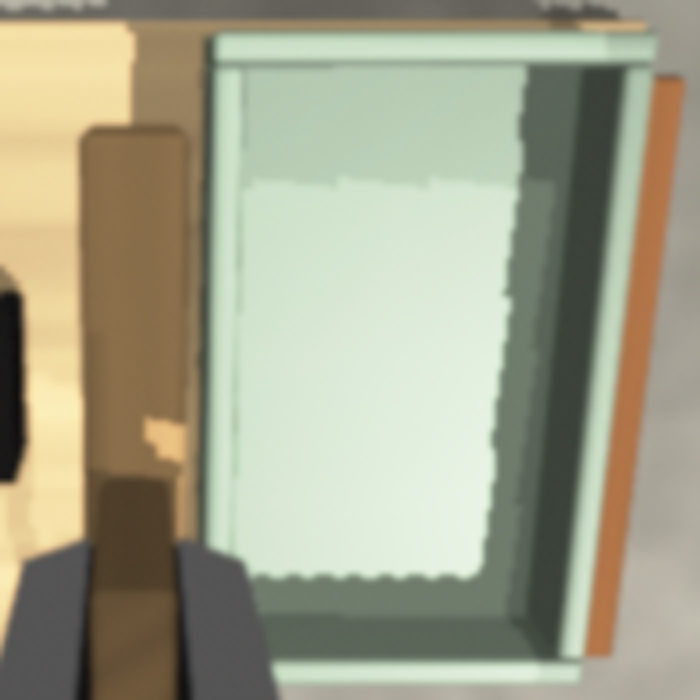

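View pics/w2b.png

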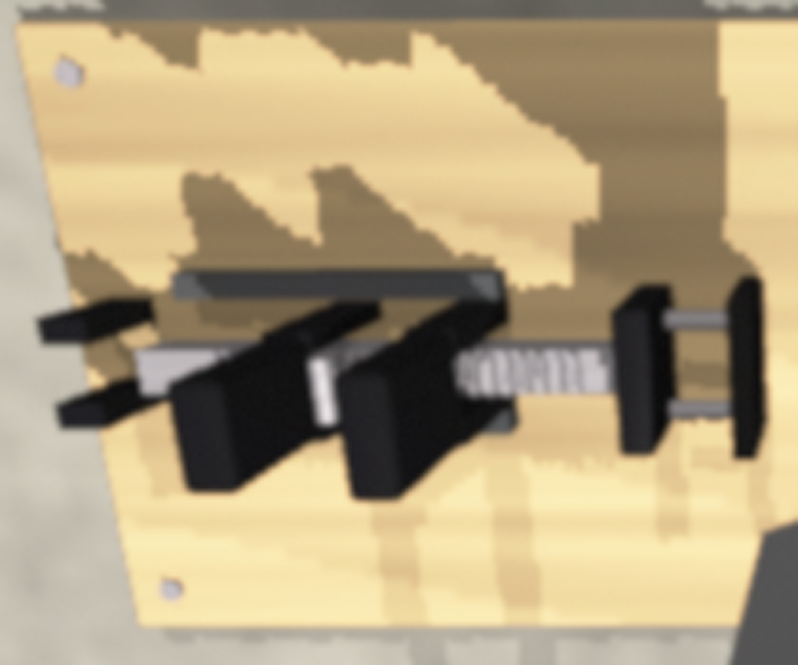

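```bash
python3 - <<'E'
from h import *
import pickle
s=pickle.load(open("w2.pkl","rb"))
A=lambda u,v,z:ray(s,(u+.5)/4-.5+225,(v+.5)/4-.5+80,z)
B=lambda u,v,z:ray(s,(u+.5)/3.8-.5+30,(v+.5)/3.8-.5+80,z)
def yaw(p,q): d=q-p; return np.degrees(np.arctan2(d[1],d[0]))
a=A(212,40,.057);b=A(657,35,.057);c=A(580,682,.057);f1=A(205,520,.057)
print("pot",a[:2],b[:2],c[:2],"len y",np.linalg.norm(a-b),"len x",np.linalg.norm(b-c),"front yaw",yaw(a,f1),"back yaw",yaw(b,c))
p,q=B(17,22,.012),B(138,627,.012); print("board -y corners",p[:2],q[:2],np.linalg.norm(p-q),yaw(p,q))
r=A(645,22,.012); print("corner -x+y approx",r)
yw=np.radians(2.65)
rot=np.array([[np.cos(yw),np.sin(yw)],[-np.sin(yw),np.cos(yw)]])
O=(p+q)[:2]/2+rot.T@np.array([0,.2]); print("rig origin",O)
rf=lambda X:(rot@(X[:2]-O)).round(4)
for n,X in [("pot -x-y",a),("pot -x+y",b),("pot +x+y",c),("front2",f1),("pad top front -x",B(760,285,.052)),("pad top front +x",B(765,450,.052)),
 ("jaw front top -x",B(670,292,.056)),("jaw back top +x",B(622,452,.056)),("grip top +x +y",B(403,497,.105)),("grip top+x-y",B(353,497,.105)),("grip top -x+y?",B(505,320,.105)),("trig +x+y",B(240,490,.105)),("trig +x-y",B(193,490,.105)),("trig top -x-y",B(172,385,.105)),("grip -x-y",B(338,385,.105))]:
    print(n,X[:2].round(4),rf(X))
st=bot.state(); print("tcp",rf(st["ee_pos"]), np.degrees(2*np.arctan2(-st["tcp_rot"][0],st["tcp_rot"][1])))
zb=.1936-.0737+.046
b1,b2,b3,b4=A(82,135,zb),A(187,135,zb),A(90,470,zb),A(185,470,zb)
print("bar end",rf((b1+b2)/2),"w",np.linalg.norm(b1-b2),"yaw",yaw(b1,b3),yaw(b2,A(185,410,zb)))
E
```

```text
pot [0.43984633 0.03676566] [0.43371001 0.14581298] [0.61089774 0.15437268] len y 0.10921983956911625 len x 0.17739437021813326 front yaw 2.8292053445438525 back yaw 2.7657329251909144
board -y corners [ 0.44627893 -0.23434241] [ 0.64502956 -0.22686953] 0.1988910766984121 2.1532654886363245
corner -x+y approx [0.42793538 0.16115106 0.012     ]
rig origin [ 0.5364073  -0.03081985]
pot -x-y [0.4398 0.0368] [-0.0933  0.072 ]
pot -x+y [0.4337 0.1458] [-0.0944  0.1812]
pot +x+y [0.6109 0.1544] [0.083  0.1816]
front2 [0.5658 0.043 ] [0.0328 0.0724]
pad top front -x [ 0.5075 -0.0096] [-0.0279  0.0225]
pad top front +x [ 0.5563 -0.0073] [0.0209 0.0226]
jaw front top -x [ 0.5099 -0.0341] [-0.0267 -0.0021]
jaw back top +x [ 0.5573 -0.0482] [ 0.0201 -0.0183]
grip top +x +y [ 0.5539 -0.0911] [ 0.0147 -0.061 ]
grip top+x-y [ 0.5544 -0.1033] [ 0.0146 -0.0732]
grip top -x+y? [ 0.5085 -0.0641] [-0.0295 -0.0319]
trig +x+y [ 0.5538 -0.1306] [ 0.0128 -0.1005]
trig +x-y [ 0.5543 -0.1421] [ 0.0128 -0.112 ]
trig top -x-y [ 0.5278 -0.1436] [-0.0138 -0.1123]
grip -x-y [ 0.526  -0.1044] [-0.0138 -0.073 ]
tcp [-0.0005  0.0531] 2.740964287385441
bar end [-0.0755  0.0527] w 0.01675894689256334 yaw 3.293217386563173 2.9290585884372855
```

```bash
python3 -m inch '[{"gripper":0.8,"xyz":[-0.55,0.05,-1.0],"turn":0},{"gripper":0.8,"xyz":[0,0,-2.0],"turn":0},{"gripper":0.8,"xyz":[0,0,-2.0],"turn":0},{"gripper":0.8,"xyz":[0,0,-2.0],"turn":0},{"gripper":0.8,"xyz":[0,0,-1.5],"turn":0},{"gripper":0.8,"xyz":[0,0,-1.0],"turn":0},{"gripper":0.8,"xyz":[0,0,-0.6],"turn":0},{"gripper":0.8,"xyz":[0,0,-0.3],"turn":0},{"gripper":0.8,"xyz":[0,0,0],"turn":0},{"gripper":0.8,"xyz":[0,0,0],"turn":0}]'
python3 - <<'E'
from h import *
import pickle
s=bot.snapshot("wrist"); pickle.dump(s,open("w3.pkl","wb")); save(s,"w3",(40,60,400,330),2.2)
st=bot.state(); print(st["clock"],st["ee_pos"],st["tcp_rot"],st["contact_force"],st["width"])
E
```

```text
clock: 5.82
ee_pos: [0.5285, 0.0217, 0.0901]
tcp_rot: [-0.023, 1.0, -0.0, 0.001]
contact_force: [0.4, 0.6, -1.4]
width: 0.125
5.8667 [0.52854018 0.02158786 0.09024727] [-2.32724569e-02  9.99728970e-01 -4.62034053e-05  6.13632501e-04] [-0.02967823 -0.82203384 -2.09938314] 0.12226788440588407
```

View pics/w3.png

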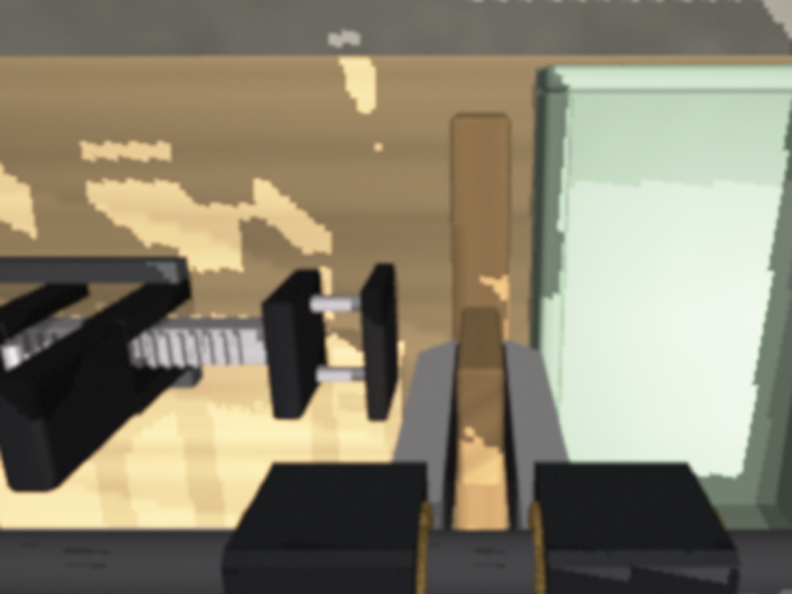

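The picture shows the bar (480,220) hanging free between pad (380,340) and pot wall (540), about 4 mm above the board.

```bash
python3 -m inch '[{"gripper":0.8,"xyz":[0,0.3,-0.2],"turn":0},{"gripper":0.8,"xyz":[0,0.3,-0.1],"turn":0},{"gripper":0.8,"xyz":[0,0.1,0],"turn":0},{"gripper":0.8,"xyz":[0,0,0],"turn":0},{"gripper":0.8,"xyz":[0,0,0],"turn":0}]'
python3 -m inch '[{"gripper":0.8,"xyz":[0,0.1,0],"turn":0},{"gripper":0.8,"xyz":[0,0,0],"turn":0}]'
python3 -m inch '[{"gripper":0.8,"xyz":[0,0.1,0],"turn":0},{"gripper":0.8,"xyz":[0,0,0],"turn":0}]'
```

```text
clock: 6.28
ee_pos: [0.5282, 0.0286, 0.0865]
tcp_rot: [-0.023, 1.0, -0.0, 0.0]
contact_force: [-0.3, -0.7, -3.0]
width: 0.127
clock: 6.45
ee_pos: [0.5282, 0.0296, 0.0865]
tcp_rot: [-0.023, 1.0, 0.0, 0.0]
contact_force: [0.8, -0.6, -1.9]
width: 0.127
clock: 6.62
ee_pos: [0.5281, 0.0306, 0.0865]
tcp_rot: [-0.023, 1.0, 0.0, 0.0]
contact_force: [0.8, 0.7, -1.5]
width: 0.128
```

```bash
python3 -m inch '[{"gripper":0.8,"xyz":[0,0.1,0],"turn":0},{"gripper":0.8,"xyz":[0,0,0],"turn":0}]'
python3 -m inch '[{"gripper":0.8,"xyz":[0,0.05,0],"turn":0},{"gripper":0.8,"xyz":[0,0,0],"turn":0}]'
```

```text
clock: 6.78
ee_pos: [0.5281, 0.0317, 0.0864]
tcp_rot: [-0.023, 1.0, 0.0, 0.0]
contact_force: [0.9, 0.9, -2.3]
width: 0.124
clock: 6.95
ee_pos: [0.5281, 0.032, 0.0865]
tcp_rot: [-0.023, 1.0, -0.0, 0.0]
contact_force: [0.3, -1.3, -2.0]
width: 0.127
```

```bash
python3 -m inch '[{"gripper":0.8,"xyz":[0,0.05,0],"turn":0},{"gripper":0.8,"xyz":[0,0,0],"turn":0}]'
python3 -m inch '[{"gripper":0.8,"xyz":[0,0.05,0],"turn":0},{"gripper":0.8,"xyz":[0,0,0],"turn":0}]'
python3 - <<'E'
from h import *
import pickle
s=bot.snapshot("wrist"); pickle.dump(s,open("w4.pkl","wb")); save(s,"w4",(190,90,340,240),4)
st=bot.state(); print(st["clock"],st["ee_pos"],st["tcp_rot"],st["contact_force"],st["width"])
E
```

```text
clock: 7.12
ee_pos: [0.5282, 0.0322, 0.0865]
tcp_rot: [-0.023, 1.0, -0.0, 0.0]
contact_force: [-1.0, -3.3, -1.1]
width: 0.125
clock: 7.28
ee_pos: [0.5282, 0.0328, 0.0865]
tcp_rot: [-0.023, 1.0, -0.0, 0.0]
contact_force: [-0.3, -5.3, -1.6]
width: 0.124
7.3333 [0.52815131 0.03282826 0.08644769] [-2.32208229e-02  9.99730345e-01 -1.74404392e-04  1.27677712e-05] [-0.39683889 -4.64569611 -1.31843151] 0.12724826075149903
```

View pics/w4.png

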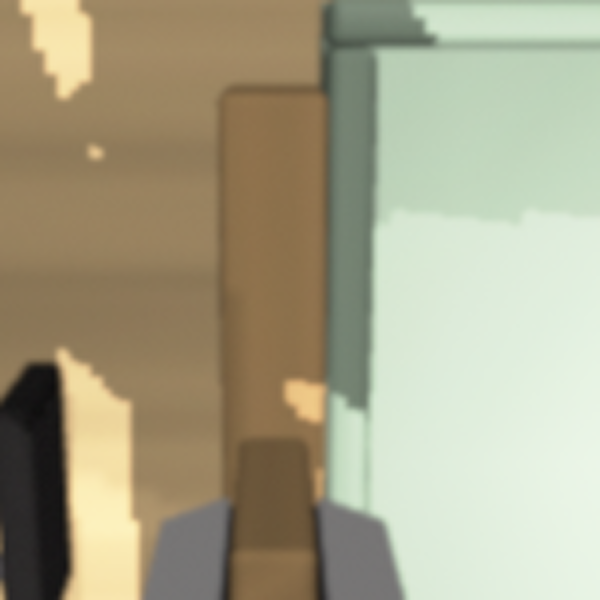

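```bash
python3 -m inch '[{"gripper":0.8,"xyz":[0,0,-0.05],"turn":0},{"gripper":0.8,"xyz":[0,0,-0.05],"turn":0},{"gripper":0.8,"xyz":[0,0,0],"turn":0},{"gripper":0.8,"xyz":[0,0,0],"turn":0}]'

```

```text
clock: 7.67
ee_pos: [0.5283, 0.0329, 0.0857]
tcp_rot: [-0.023, 1.0, -0.0, 0.0]
contact_force: [-0.5, -4.3, 0.2]
width: 0.127
```

```bash
python3 -m inch '[{"gripper":0.8,"xyz":[0,0,-0.05],"turn":0},{"gripper":0.8,"xyz":[0,0,0],"turn":0},{"gripper":0.8,"xyz":[0,0,0],"turn":0}]'

```

```text
clock: 7.92
ee_pos: [0.5283, 0.0329, 0.0857]
tcp_rot: [-0.023, 1.0, -0.0, 0.0]
contact_force: [-3.5, -6.1, 6.8]
width: 0.124
```

Bar bears on the board and on the pot. Release gently and rise.

```bash
python3 -m inch '[{"gripper":1.6,"xyz":[0,-0.05,0.05],"turn":0},{"gripper":2.2,"xyz":[0,0,0],"turn":0},{"gripper":3.5,"xyz":[0,0,0],"turn":0},{"gripper":3.5,"xyz":[0,0,0],"turn":0},{"gripper":3.5,"xyz":[0,0,0],"turn":0},{"gripper":3.5,"xyz":[0,0,1.0],"turn":0},{"gripper":3.5,"xyz":[0,0,2.0],"turn":0},{"gripper":3.5,"xyz":[0,0,3.0],"turn":0},{"gripper":3.5,"xyz":[0,0,3.0],"turn":0},{"gripper":5,"xyz":[0,-1,2.0],"turn":0},{"gripper":7,"xyz":[0,0,0],"turn":0},{"gripper":7,"xyz":[0,0,0],"turn":0}]'
python3 - <<'E'
from h import *
import pickle
s=bot.snapshot("wrist"); pickle.dump(s,open("w5.pkl","wb")); save(s,"w5",k=1.5)
s=bot.snapshot("scene"); pickle.dump(s,open("s5.pkl","wb")); save(s,"s5",(150,140,300,260),4.8)
st=bot.state(); print(st["clock"],st["ee_pos"],st["tcp_rot"],st["contact_force"],st["width"])
E
```

```text
clock: 8.92
ee_pos: [0.5284, 0.0224, 0.1967]
tcp_rot: [-0.023, 1.0, -0.0, 0.001]
contact_force: [0.5, -0.5, -1.0]
width: 0.547
9.0167 [0.52772112 0.02265722 0.19479165] [-2.31719886e-02  9.99731320e-01  9.33353448e-05 -5.81673046e-04] [-0.1050746  -0.6438292  -0.32370552] 0.6340753247342874
```

View pics/w5.png

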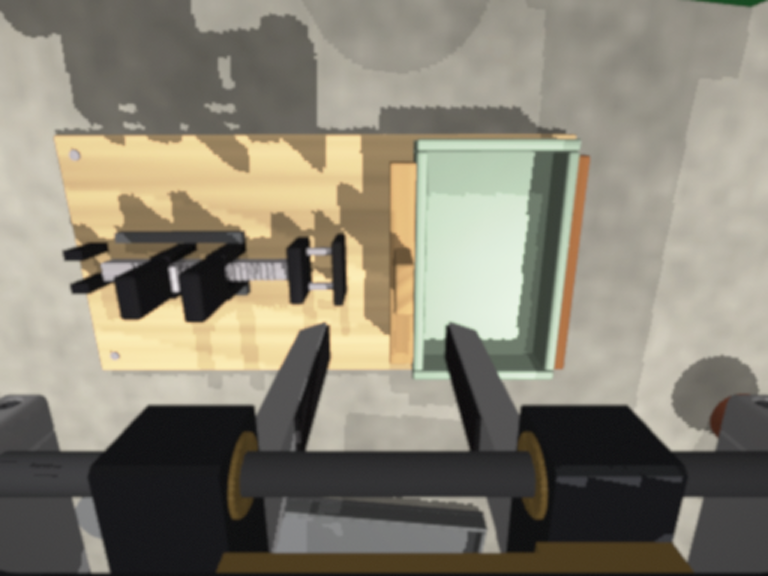

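View pics/s5.png

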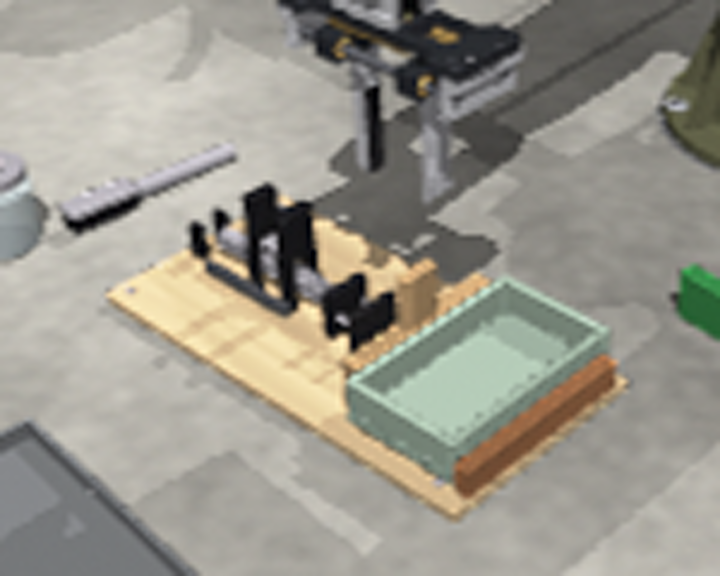

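The wrist picture shows the bar (402,265) standing flush on the pot face, between (390..415, 163..367), pot (415..580, 143..375); scene picture agrees. Next: go over the posts.

```bash
python3 -m inch '[{"gripper":9,"xyz":[0.2,-2,0.5],"turn":0},{"gripper":9,"xyz":[0.2,-3,0],"turn":0},{"gripper":9,"xyz":[0.2,-3,0],"turn":0},{"gripper":9,"xyz":[0.3,-3,0],"turn":0},{"gripper":9,"xyz":[0.3,-2.2,0],"turn":0},{"gripper":9,"xyz":[0,0,0],"turn":0},{"gripper":9,"xyz":[0,0,0],"turn":0},{"gripper":9,"xyz":[0,0,0],"turn":0}]'
python3 - <<'E'
from h import *
import pickle
s=bot.snapshot("wrist"); pickle.dump(s,open("w6.pkl","wb")); save(s,"w6",k=1.5)
st=bot.state(); print(st["clock"],st["ee_pos"],st["tcp_rot"],st["contact_force"],st["width"])
E
```

```text
clock: 9.68
ee_pos: [0.5398, -0.1087, 0.1996]
tcp_rot: [-0.023, 1.0, 0.0, -0.001]
contact_force: [-0.0, 0.0, -0.5]
width: 0.958
9.7333 [ 0.53995005 -0.10844881  0.19986951] [-2.36551243e-02  9.99720021e-01  2.32052955e-04 -5.10828787e-04] [ 0.8822515  -0.0213025  -0.44261756] 0.9566926283747654
```

View pics/w6.png

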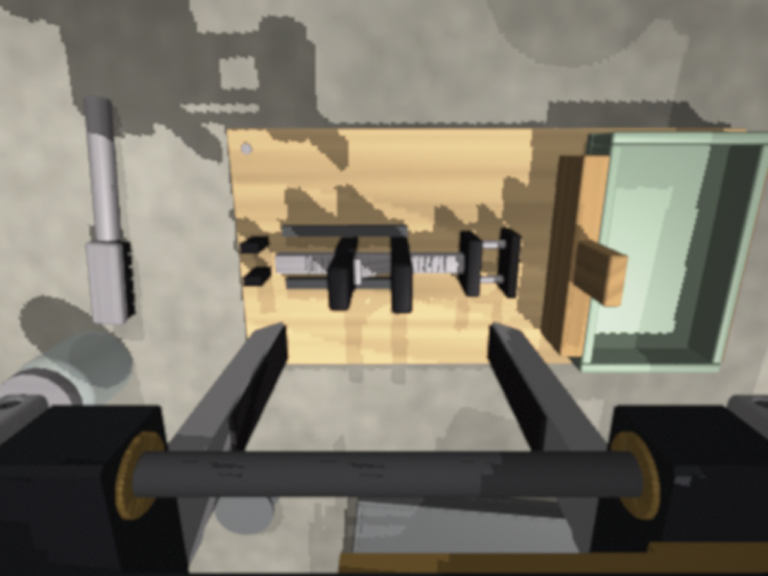

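```bash
python3 - <<'E'
from h import *
import pickle
s=pickle.load(open("w6.pkl","rb")); save(s,"w6c",(205,145,355,215),5.2)
E
```

```text
(no output)
```

View pics/w6c.png

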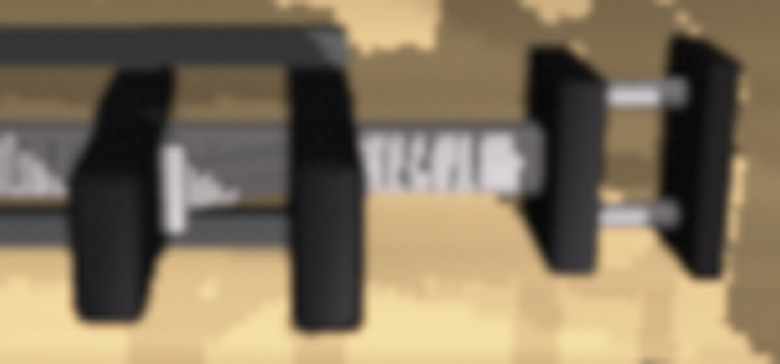

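```bash
python3 - <<'E'
from h import *
import pickle
s=pickle.load(open("w6.pkl","rb")); st=bot.state()
B=lambda u,v,z:ray(s,(u+.5)/5.2-.5+205,(v+.5)/5.2-.5+145,z)
y=np.radians(2.7); r=np.array([[np.cos(y),np.sin(y)],[-np.sin(y),np.cos(y)]])
for n,u,v,z in [("g -x-y",292,165,.105),("g -x+y",358,165,.105),("g +x+y",361,328,.105),("g +x-y",295,328,.105),("t -x-y",72,175,.105),("t +x-y",80,320,.105),("t +x+y",140,320,.105),("t -x+y",149,175,.105),("pad +x front",722,275,.052),("pad -x front",738,65,.052),("jaw +x back",553,270,.056),("jaw +x front",597,270,.056)]:
    X=B(u,v,z)[:2]; print(n,X.round(4),"rel tcp (rig axes) mm",(1000*(r@(X-st["ee_pos"][:2]))).round(1))
E
```

```text
g -x-y [ 0.5238 -0.1068] rel tcp (rig axes) mm [-16.    2.4]
g -x+y [ 0.5233 -0.0951] rel tcp (rig axes) mm [-16.   14.1]
g +x+y [ 0.5539 -0.0927] rel tcp (rig axes) mm [14.7 15.1]
g +x-y [ 0.5545 -0.1047] rel tcp (rig axes) mm [14.7  3. ]
t -x-y [ 0.5274 -0.1456] rel tcp (rig axes) mm [-14.2 -36.5]
t +x-y [ 0.5547 -0.1439] rel tcp (rig axes) mm [ 13.1 -36.1]
t +x+y [ 0.5542 -0.133 ] rel tcp (rig axes) mm [ 13.1 -25.2]
t -x+y [ 0.5268 -0.132 ] rel tcp (rig axes) mm [-14.2 -22.9]
pad +x front [ 0.5581 -0.0108] rel tcp (rig axes) mm [22.8 96.7]
pad -x front [ 0.5118 -0.0134] rel tcp (rig axes) mm [-23.6  96.3]
jaw +x back [ 0.5573 -0.0485] rel tcp (rig axes) mm [20.2 59.1]
jaw +x front [ 0.5569 -0.039 ] rel tcp (rig axes) mm [20.2 68.5]
```

Top of grip post spans crop (292..361,165..330), trigger (72..145,175..320): their outer faces lie +15.7 and −37 mm (pair 53, expected 54) from the TCP along rig y, x offset −0.6 mm. Descend with the hand 3 mm further to −y.

```bash
python3 -m inch '[{"gripper":9,"xyz":[-0.05,-0.3,-2],"turn":0},{"gripper":9,"xyz":[0,0,-3],"turn":0},{"gripper":9,"xyz":[0,0,-3],"turn":0},{"gripper":9,"xyz":[0,0,-2],"turn":0},{"gripper":9,"xyz":[0,0,-1],"turn":0},{"gripper":9,"xyz":[0,0,-0.6],"turn":0},{"gripper":9,"xyz":[0,0,0],"turn":0},{"gripper":9,"xyz":[0,0,0],"turn":0}]' 30
python3 - <<'E'
from h import *
import pickle
s=bot.snapshot("wrist"); pickle.dump(s,open("w7.pkl","wb")); save(s,"w7",k=1.5)
E
```

```text
clock: 10.4
ee_pos: [0.5401, -0.1123, 0.0854]
tcp_rot: [-0.023, 1.0, -0.0, 0.001]
contact_force: [0.2, -0.0, 0.8]
width: 0.958
```

View pics/w7.png

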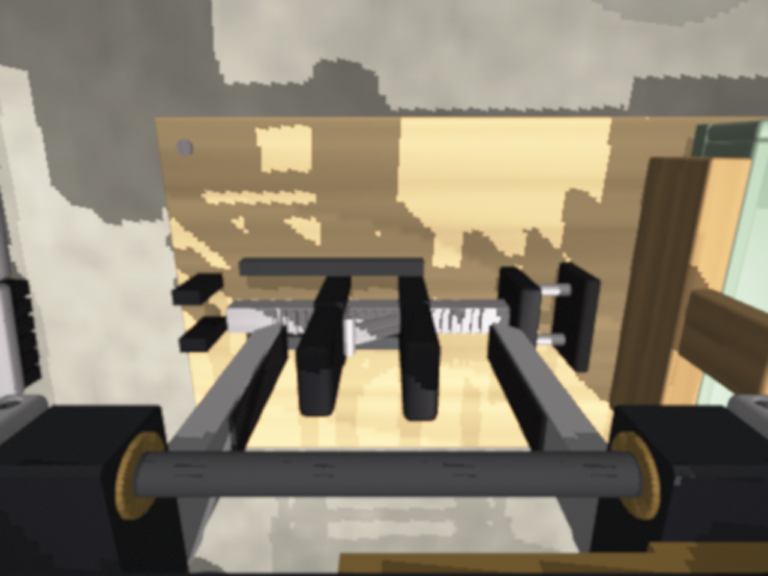

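The wrist view shows both posts between the fingers and pad (578,315), jaw (518,300) and bar (655,290) visible, so the pad can be watched while pumping. First pump.

```bash
python3 -m inch '[{"gripper":7.5,"xyz":[0,0,0],"turn":0},{"gripper":6.8,"xyz":[0,0,0],"turn":0},{"gripper":6.2,"xyz":[0,0,0],"turn":0},{"gripper":5.6,"xyz":[0,0,0],"turn":0},{"gripper":5.0,"xyz":[0,0,0],"turn":0},{"gripper":4.4,"xyz":[0,0,0],"turn":0},{"gripper":3.7,"xyz":[0,0,0],"turn":0},{"gripper":3.7,"xyz":[0,0,0],"turn":0},{"gripper":3.7,"xyz":[0,0,0],"turn":0},{"gripper":3.7,"xyz":[0,0,0],"turn":0}]' 30
python3 - <<'E'
from h import *
import pickle
s=bot.snapshot("wrist"); pickle.dump(s,open("w8.pkl","wb")); save(s,"w8",k=1.5)
E
```

```text
clock: 11.28
ee_pos: [0.5397, -0.1115, 0.0848]
tcp_rot: [-0.023, 1.0, 0.001, 0.0]
contact_force: [-0.9, 8.8, 5.0]
width: 0.398
```

View pics/w8.png

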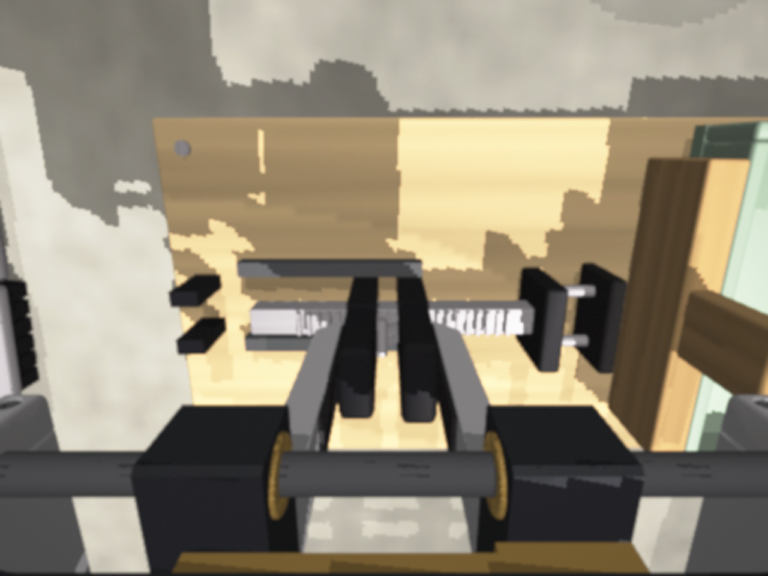

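```bash
python3 - <<'E'
from h import *
import pickle
for n in ["w7","w8"]:
    s=pickle.load(open(n+".pkl","rb")); save(s,n+"c",(320,95,512,255),4)
E
```

```text
(no output)
```

View pics/w7c.png

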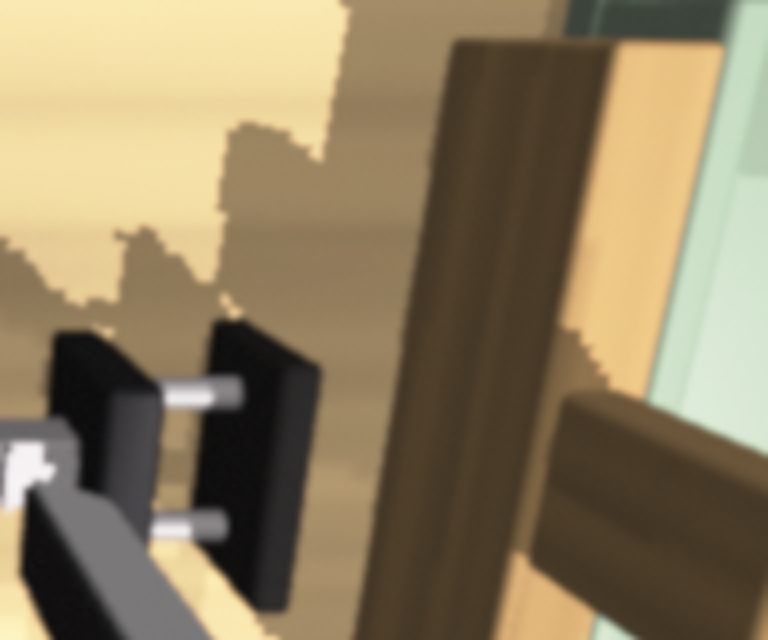

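View pics/w8c.png

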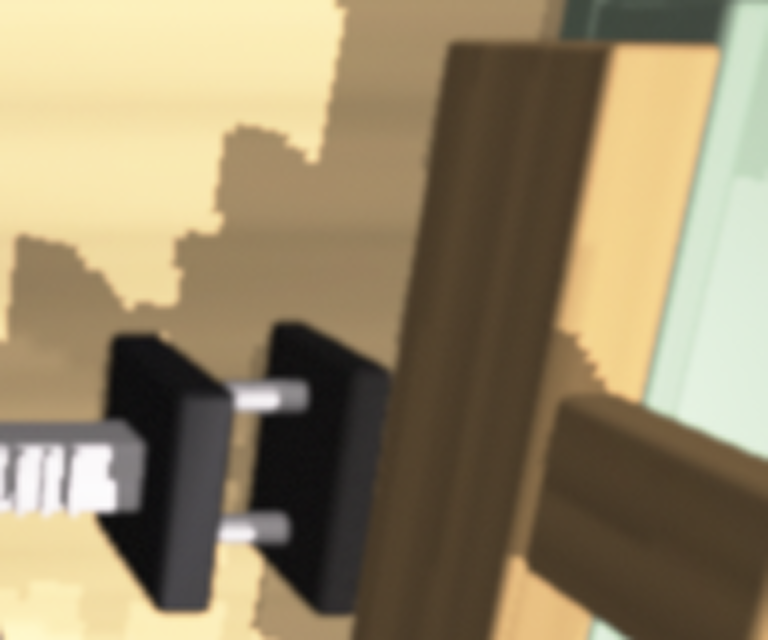

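```bash
cat >> h.py <<'E'
YAW=np.radians(2.7); RR=np.array([[np.cos(YAW),np.sin(YAW)],[-np.sin(YAW),np.cos(YAW)]]); ORG=np.array([.5364,-.0308])
def rig(X): return RR@(np.array(X)[:2]-ORG)
def cropray(s,off,k,u,v,z): return rig(ray(s,(u+.5)/k-.5+off[0],(v+.5)/k-.5+off[1],z))*1000
E
python3 - <<'E'
from h import *
import pickle
for n,pts in [("w7",dict(pad=(322,368,.052),padlow=(287,610,.052),jaw=(162,393,.056),bar=(614,45,.058),bar2=(563,330,.058),barbase=(450,45,.012),potback=(722,45,.058))),("w8",dict(pad=(390,375,.052),padlow=(352,612,.052),jaw=(233,398,.056),jawlow=(208,610,.056),bar=(609,47,.058),bar2=(557,330,.058),potback=(720,47,.058)))]:
    s=pickle.load(open(n+".pkl","rb"))
    print(n,{k:cropray(s,(320,95),4,*p).round(1) for k,p in pts.items()})
E
```

```text
w7 {'pad': array([-24.3,  19. ]), 'padlow': array([23.4, 19. ]), 'jaw': array([-21. , -10.3]), 'bar': array([-79.5,  54.7]), 'bar2': array([-32.8,  55.9]), 'barbase': array([-78.5,  55.5]), 'potback': array([-79.5,  71.8])}
w8 {'pad': array([-23.5,  31.7]), 'padlow': array([23.1, 31.8]), 'jaw': array([-20.6,   2.7]), 'jawlow': array([20.5,  2.9]), 'bar': array([-79.6,  54.5]), 'bar2': array([-33.3,  55.3]), 'potback': array([-79.5,  72. ])}
```

First pump moved the jaw 12.9 mm; pad front at rig y 31.7, bar back at ~55 mm: about 23 mm gap. Second pump.

```bash
python3 -m inch '[{"gripper":8,"xyz":[0,0,0],"turn":0},{"gripper":8,"xyz":[0,0,0],"turn":0},{"gripper":8,"xyz":[0,0,0],"turn":0},{"gripper":8,"xyz":[0,0,0],"turn":0},{"gripper":8,"xyz":[0,0,0],"turn":0},{"gripper":8,"xyz":[0,0,0],"turn":0},{"gripper":6.8,"xyz":[0,0,0],"turn":0},{"gripper":6.2,"xyz":[0,0,0],"turn":0},{"gripper":5.6,"xyz":[0,0,0],"turn":0},{"gripper":5.0,"xyz":[0,0,0],"turn":0},{"gripper":4.4,"xyz":[0,0,0],"turn":0},{"gripper":3.7,"xyz":[0,0,0],"turn":0},{"gripper":3.7,"xyz":[0,0,0],"turn":0},{"gripper":3.7,"xyz":[0,0,0],"turn":0},{"gripper":3.7,"xyz":[0,0,0],"turn":0}]' 30
python3 - <<'E'
from h import *
import pickle
s=bot.snapshot("wrist"); pickle.dump(s,open("w9.pkl","wb")); save(s,"w9c",(320,95,512,255),4)
E
```

```text
clock: 12.58
ee_pos: [0.5394, -0.1116, 0.0842]
tcp_rot: [-0.023, 1.0, 0.001, -0.0]
contact_force: [-0.8, 6.6, -0.6]
width: 0.398
```

View pics/w9c.png

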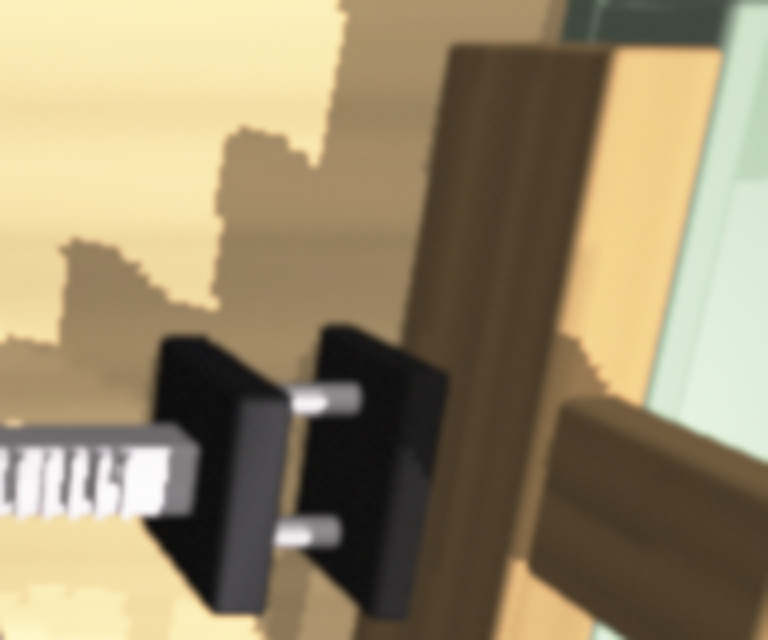

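```bash
python3 - <<'E'
from h import *
import pickle
for n,pts in [("w9",dict(pad=(448,376,.052),padlow=(410,615,.052),jaw=(290,400,.056),jawlow=(265,612,.056),bar=(610,49,.058),bar2=(557,332,.058)))]:
    s=pickle.load(open(n+".pkl","rb"))
    print(n,{k:cropray(s,(320,95),4,*p).round(1) for k,p in pts.items()})
E
```

```text
w9 {'pad': array([-23.9,  41.7]), 'padlow': array([23. , 42.5]), 'jaw': array([-20.8,  12.4]), 'jawlow': array([20.2, 13.2]), 'bar': array([-79.7,  54.3]), 'bar2': array([-33.5,  55. ])}
```

Second pump gave 10 mm (pad 42, bar back 55 mm, gap ~13). Third pump, safe even if it yields 16.

```bash
python3 -m inch '[{"gripper":8.4,"xyz":[0,0,0],"turn":0},{"gripper":8.4,"xyz":[0,0,0],"turn":0},{"gripper":8.4,"xyz":[0,0,0],"turn":0},{"gripper":8.4,"xyz":[0,0,0],"turn":0},{"gripper":8.4,"xyz":[0,0,0],"turn":0},{"gripper":8.4,"xyz":[0,0,0],"turn":0},{"gripper":8.4,"xyz":[0,0,0],"turn":0},{"gripper":8.4,"xyz":[0,0,0],"turn":0}]' 30
python3 - <<'E'
from h import *
import pickle
s=bot.snapshot("wrist"); pickle.dump(s,open("w10.pkl","wb")); save(s,"w10",k=1.5)
E
```

```text
clock: 13.3
ee_pos: [0.5398, -0.1123, 0.0846]
tcp_rot: [-0.023, 1.0, 0.0, 0.0]
contact_force: [-0.6, 0.5, -0.4]
width: 0.889
```

View pics/w10.png

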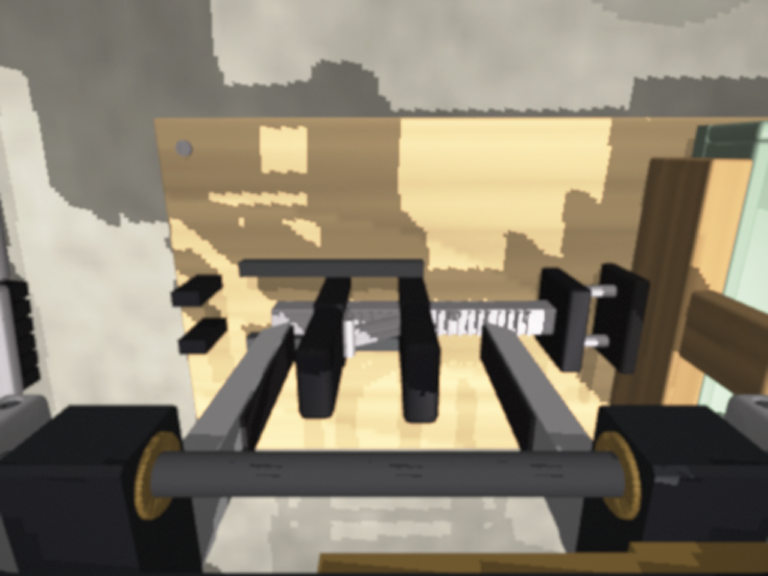

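The trigger (317,345) is back at its rest place. Squeeze again.

```bash
python3 -m inch '[{"gripper":7.5,"xyz":[0,0,0],"turn":0},{"gripper":6.8,"xyz":[0,0,0],"turn":0},{"gripper":6.2,"xyz":[0,0,0],"turn":0},{"gripper":5.6,"xyz":[0,0,0],"turn":0},{"gripper":5.0,"xyz":[0,0,0],"turn":0},{"gripper":4.6,"xyz":[0,0,0],"turn":0},{"gripper":4.2,"xyz":[0,0,0],"turn":0},{"gripper":3.7,"xyz":[0,0,0],"turn":0},{"gripper":3.7,"xyz":[0,0,0],"turn":0},{"gripper":3.7,"xyz":[0,0,0],"turn":0},{"gripper":3.7,"xyz":[0,0,0],"turn":0}]' 30
python3 - <<'E'
from h import *
import pickle
s=bot.snapshot("wrist"); pickle.dump(s,open("w11.pkl","wb")); save(s,"w11c",(320,95,512,255),4)
E
```

```text
clock: 14.27
ee_pos: [0.5396, -0.1115, 0.0844]
tcp_rot: [-0.024, 1.0, 0.001, -0.0]
contact_force: [-1.3, 6.5, 1.7]
width: 0.402
```

View pics/w11c.png

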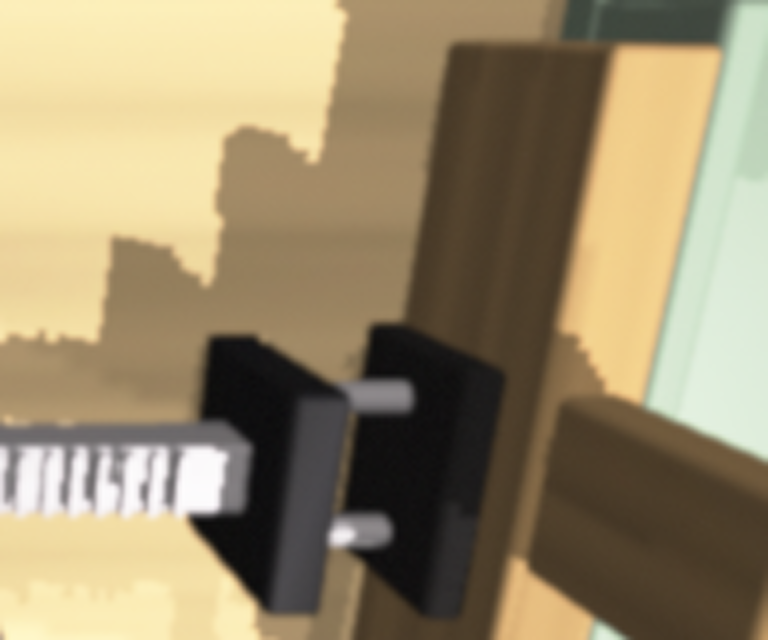

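```bash
python3 - <<'E'
from h import *
import pickle
for n,pts in [("w11",dict(pad=(505,376,.052),padlow=(463,615,.052),jaw=(348,400,.056),jawlow=(320,612,.056),bar=(610,49,.058),bar2=(557,332,.058)))]:
    s=pickle.load(open(n+".pkl","rb"))
    print(n,{k:cropray(s,(320,95),4,*p).round(1) for k,p in pts.items()})
E
```

```text
w11 {'pad': array([-23.6,  51.9]), 'padlow': array([23.4, 52.6]), 'jaw': array([-20.5,  22.6]), 'jawlow': array([20.6, 23.4]), 'bar': array([-79.4,  54.5]), 'bar2': array([-33.2,  55.2])}
```

Third pump gave 10 mm too; the pad is now ~2.5 mm off the bar. Fourth pump slowly: predicted pad push-in 7–8 mm (12–13 at most).

```bash
python3 -m inch '[{"gripper":8,"xyz":[0,0,0],"turn":0},{"gripper":8,"xyz":[0,0,0],"turn":0},{"gripper":8,"xyz":[0,0,0],"turn":0},{"gripper":8,"xyz":[0,0,0],"turn":0},{"gripper":8,"xyz":[0,0,0],"turn":0},{"gripper":8,"xyz":[0,0,0],"turn":0},{"gripper":6.8,"xyz":[0,0,0],"turn":0},{"gripper":6.2,"xyz":[0,0,0],"turn":0},{"gripper":5.8,"xyz":[0,0,0],"turn":0},{"gripper":5.4,"xyz":[0,0,0],"turn":0},{"gripper":5.0,"xyz":[0,0,0],"turn":0},{"gripper":4.8,"xyz":[0,0,0],"turn":0},{"gripper":4.6,"xyz":[0,0,0],"turn":0},{"gripper":4.4,"xyz":[0,0,0],"turn":0},{"gripper":4.2,"xyz":[0,0,0],"turn":0},{"gripper":4.0,"xyz":[0,0,0],"turn":0},{"gripper":3.7,"xyz":[0,0,0],"turn":0},{"gripper":3.7,"xyz":[0,0,0],"turn":0},{"gripper":3.7,"xyz":[0,0,0],"turn":0}]' 30
python3 - <<'E'
from h import *
import pickle
s=bot.snapshot("wrist"); pickle.dump(s,open("w12.pkl","wb")); save(s,"w12c",(320,95,512,255),4)
E
```

```text
clock: 15.9
ee_pos: [0.5395, -0.1116, 0.0843]
tcp_rot: [-0.024, 1.0, 0.001, -0.0]
contact_force: [-0.2, 5.8, -0.4]
width: 0.403
```

View pics/w12c.png

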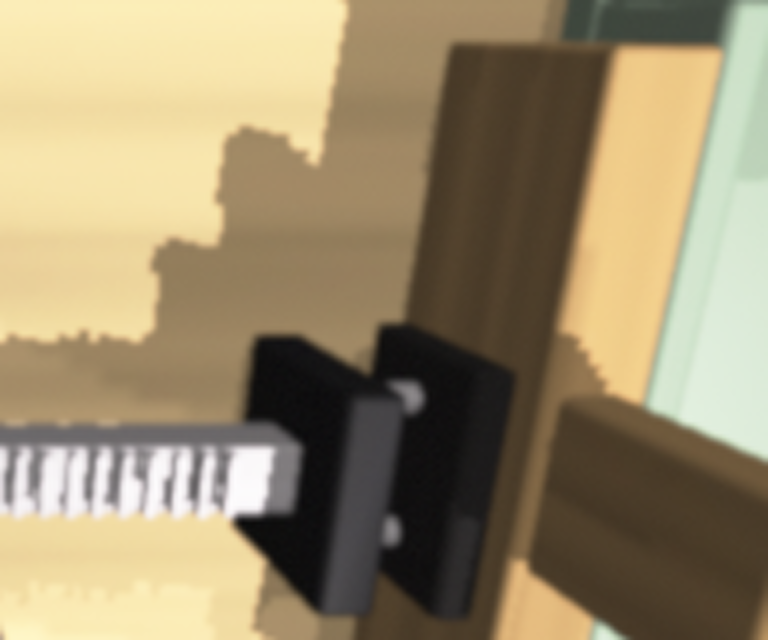

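```bash
python3 - <<'E'
from h import *
import pickle
for n,pts in [("w12",dict(pad=(516,376,.052),padlow=(471,615,.052),jaw=(403,400,.056),jawlow=(372,612,.056),bar=(610,49,.058),bar2=(557,332,.058)))]:
    s=pickle.load(open(n+".pkl","rb"))
    print(n,{k:cropray(s,(320,95),4,*p).round(1) for k,p in pts.items()})
E
```

```text
w12 {'pad': array([-23.7,  53.7]), 'padlow': array([23.3, 54. ]), 'jaw': array([-20.6,  32.1]), 'jawlow': array([20.4, 32.9]), 'bar': array([-79.5,  54.4]), 'bar2': array([-33.3,  55.1])}
```

Pad is pushed in 7.8 mm (jaw-to-pad 21.4 against 29.2 mm free). To get nearer 10, let the trigger out only ~7.5 mm (one tooth) and stop the squeeze ~2 mm short of full; first close only to ~s=11 and check the jaw hasn't picked up two teeth.

```bash
python3 -m inch '[{"gripper":4.4,"xyz":[0,0,0],"turn":0},{"gripper":4.9,"xyz":[0,0,0],"turn":0},{"gripper":5.3,"xyz":[0,0,0],"turn":0},{"gripper":5.3,"xyz":[0,0,0],"turn":0},{"gripper":5.3,"xyz":[0,0,0],"turn":0},{"gripper":5.3,"xyz":[0,0,0],"turn":0},{"gripper":5.3,"xyz":[0,0,0],"turn":0}]' 30
python3 - <<'E'
from h import *
import pickle
s=bot.snapshot("wrist"); pickle.dump(s,open("w13.pkl","wb")); save(s,"w13",k=1.5)
E
python3 -m inch '[{"gripper":5.1,"xyz":[0,0,0],"turn":0},{"gripper":4.9,"xyz":[0,0,0],"turn":0},{"gripper":4.7,"xyz":[0,0,0],"turn":0},{"gripper":4.7,"xyz":[0,0,0],"turn":0},{"gripper":4.7,"xyz":[0,0,0],"turn":0}]' 30
python3 - <<'E'
from h import *
import pickle
s=bot.snapshot("wrist"); pickle.dump(s,open("w14.pkl","wb")); save(s,"w14c",(320,95,512,255),4)
E
```

```text
clock: 16.53
ee_pos: [0.5396, -0.1125, 0.0844]
tcp_rot: [-0.023, 1.0, 0.0, -0.0]
contact_force: [0.2, -3.6, -2.0]
width: 0.563
clock: 17.0
ee_pos: [0.5396, -0.113, 0.0844]
tcp_rot: [-0.023, 1.0, -0.0, 0.0]
contact_force: [0.2, -8.3, -3.1]
width: 0.501
```

View pics/w13.png

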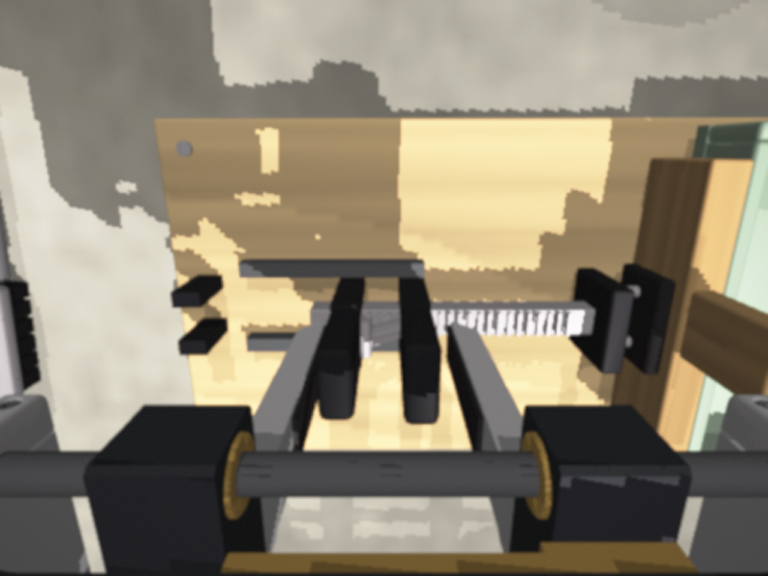

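View pics/w14c.png

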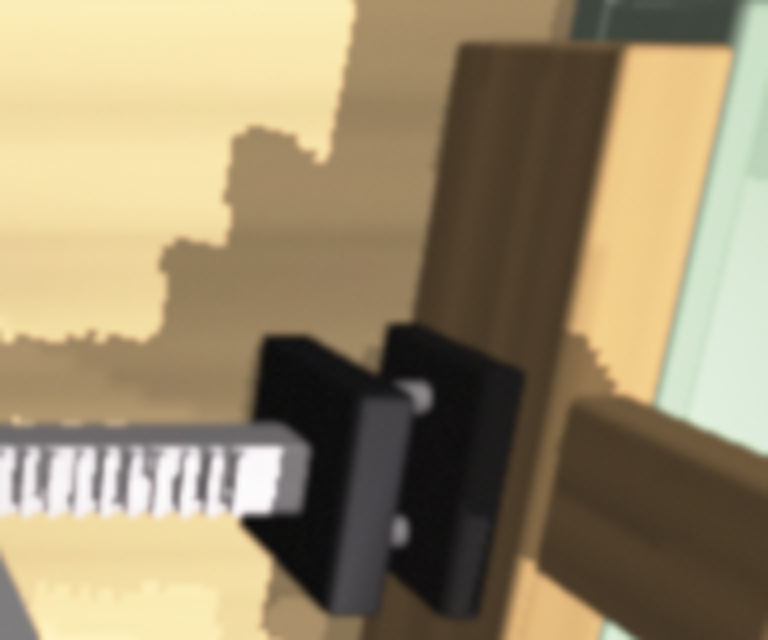

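Jaw hasn't moved yet (jaw edge to pad edge still 112 px against 113), so at most one tooth is taken. Close on to 4.2 and check.

```bash
python3 -m inch '[{"gripper":4.5,"xyz":[0,0,0],"turn":0},{"gripper":4.35,"xyz":[0,0,0],"turn":0},{"gripper":4.2,"xyz":[0,0,0],"turn":0},{"gripper":4.2,"xyz":[0,0,0],"turn":0},{"gripper":4.2,"xyz":[0,0,0],"turn":0}]' 30
python3 - <<'E'
from h import *
import pickle
s=bot.snapshot("wrist"); pickle.dump(s,open("w15.pkl","wb")); save(s,"w15c",(320,95,512,255),4)
E
```

```text
clock: 17.47
ee_pos: [0.5396, -0.1137, 0.0844]
tcp_rot: [-0.023, 1.0, -0.001, 0.0]
contact_force: [0.6, -13.4, -3.9]
width: 0.451
```

View pics/w15c.png

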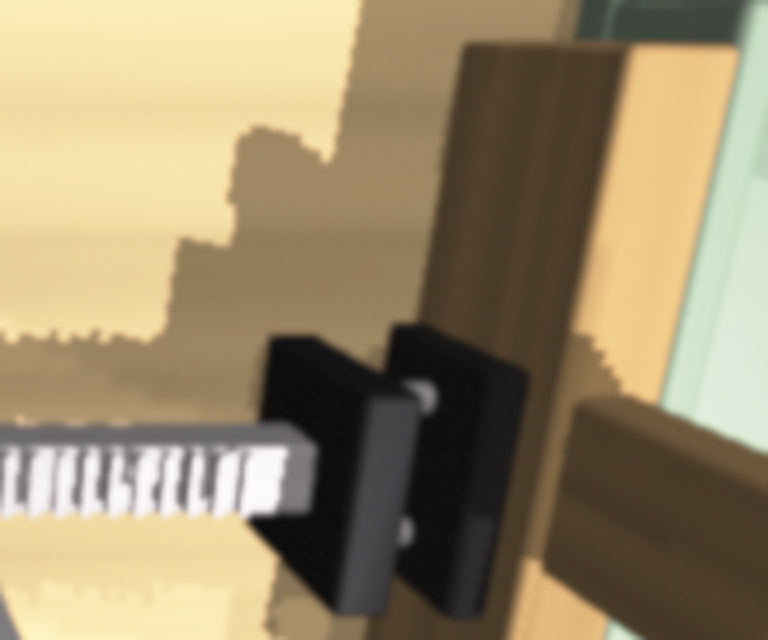

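```bash
python3 -m inch '[{"gripper":4.1,"xyz":[0,0,0],"turn":0},{"gripper":4.0,"xyz":[0,0,0],"turn":0},{"gripper":3.95,"xyz":[0,0,0],"turn":0},{"gripper":3.95,"xyz":[0,0,0],"turn":0},{"gripper":3.95,"xyz":[0,0,0],"turn":0}]' 30
python3 - <<'E'
from h import *
import pickle
s=bot.snapshot("wrist"); pickle.dump(s,open("w16.pkl","wb")); save(s,"w16c",(320,95,512,255),4)
E
```

```text
clock: 17.93
ee_pos: [0.5396, -0.1126, 0.0844]
tcp_rot: [-0.023, 1.0, -0.0, -0.0]
contact_force: [-0.6, -6.3, -1.9]
width: 0.427
```

View pics/w16c.png

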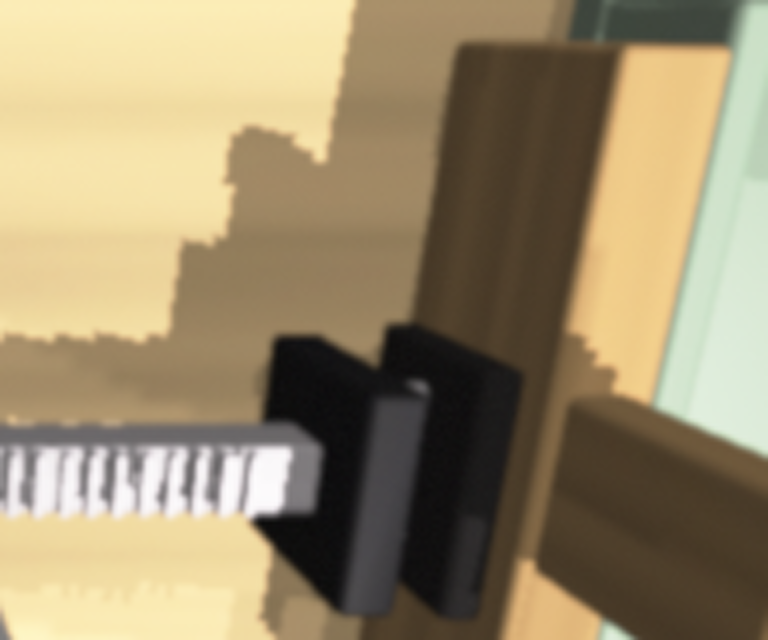

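```bash
python3 - <<'E'
from h import *
import pickle
for n,pts in [("w14",dict(pad=(524,376,.052),padlow=(478,615,.052),jaw=(411,400,.056),jawlow=(379,612,.056),bar=(620,49,.058))),("w15",dict(pad=(528,376,.052),padlow=(483,615,.052),jaw=(418,400,.056),jawlow=(385,612,.056),bar=(629,49,.058))),("w16",dict(pad=(522,376,.052),padlow=(478,615,.052),jaw=(428,400,.056),jawlow=(391,612,.056),bar=(620,49,.058)))]:
    s=pickle.load(open(n+".pkl","rb"))
    r={k:cropray(s,(320,95),4,*p).round(1) for k,p in pts.items()}
    print(n,r, "compression",29.2-(r["pad"][1]+r["padlow"][1]-r["jaw"][1]-r["jawlow"][1])/2)
E
```

```text
w14 {'pad': array([-23.6,  53.5]), 'padlow': array([23.3, 53.7]), 'jaw': array([-20.5,  31.9]), 'jawlow': array([20.5, 32.6]), 'bar': array([-79.4,  54.4])} compression 7.849999999999994
w15 {'pad': array([-23.7,  53.4]), 'padlow': array([23.3, 53.8]), 'jaw': array([-20.6,  32.3]), 'jawlow': array([20.4, 32.9]), 'bar': array([-79.4,  54.9])} compression 8.200000000000003
w16 {'pad': array([-23.7,  53.6]), 'padlow': array([23.3, 54.1]), 'jaw': array([-20.6,  35.3]), 'jawlow': array([20.4, 35.2]), 'bar': array([-79.5,  54.8])} compression 10.599999999999998
```

Pad is pushed in 10.6 mm with the trigger at about 14 of 16 mm, both fingers bearing. Hold a moment and check all views before handing in.

```bash
python3 -m inch '[{"gripper":3.95,"xyz":[0,0,0],"turn":0},{"gripper":3.95,"xyz":[0,0,0],"turn":0},{"gripper":3.95,"xyz":[0,0,0],"turn":0},{"gripper":3.95,"xyz":[0,0,0],"turn":0},{"gripper":3.95,"xyz":[0,0,0],"turn":0},{"gripper":3.95,"xyz":[0,0,0],"turn":0}]' 30
python3 - <<'E'
from h import *
import pickle
s=bot.snapshot("wrist"); pickle.dump(s,open("w17.pkl","wb")); save(s,"w17",k=1.5); save(s,"w17c",(320,95,512,255),4)
s=bot.snapshot("scene"); save(s,"s17",(80,110,330,300),3)
E
```

```text
clock: 18.48
ee_pos: [0.5396, -0.1126, 0.0844]
tcp_rot: [-0.023, 1.0, -0.0, -0.0]
contact_force: [0.4, -6.3, -2.6]
width: 0.425
```

View pics/w17.png

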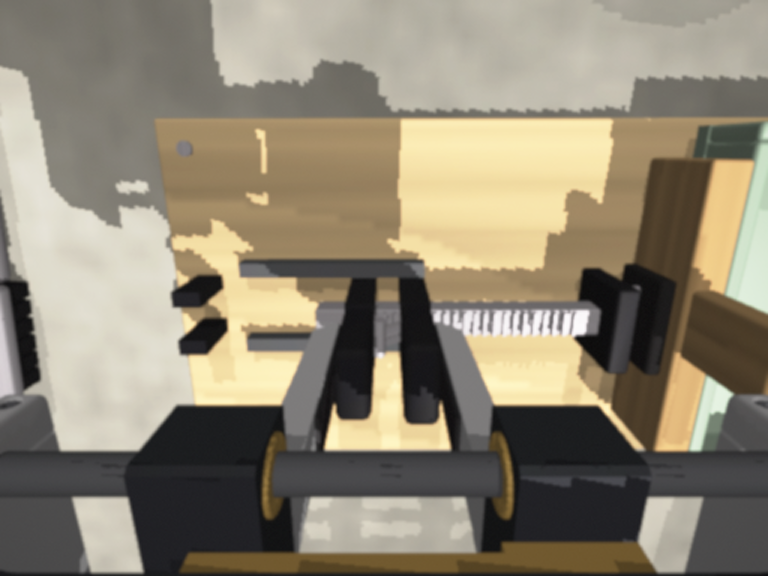

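View pics/w17c.png

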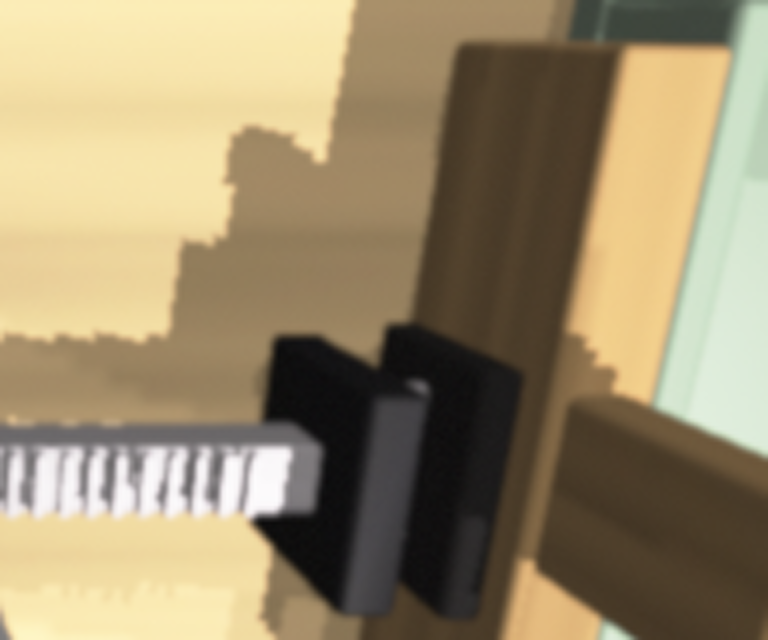

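View pics/s17.png

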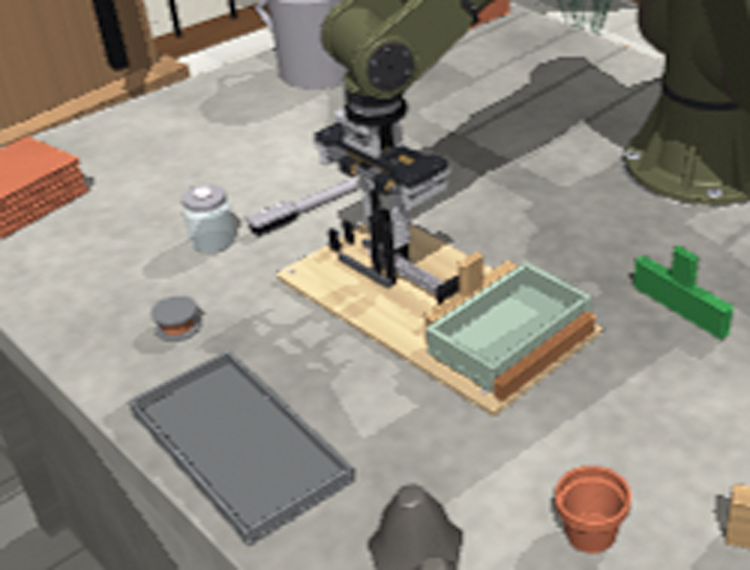

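The pad (650,320) sits on the bar (680,300), unchanged over half a second (crop edges jaw 428, pad 522 px as before). The fingers hold both posts, the bar and pot stand upright against the stop, and the jar (210,215), brush (300,205) and clay pot (590,505) haven't been touched.

```bash
python3 -c "
from workcell import bot
print(bot.hand_in()); print(bot.state()['clock'])"
```

```text
the job is handed in; nothing more can be done
None
the job is handed in; nothing more can be done
```

The job is handed in, at about 18.6 s of the 64 s allowed. The small wooden bar stands on the board against the middle of the pot's glued face, and the trigger is held squeezed with the pad about half-way in.

- **Placing the bar:** I gripped the bar by its tab and moved it until it touched the pot with about 5 N. Then I set it down on the board and let go.
- **Pumping:** I made four full pumps, which moved the jaw about 13, 10, 10 and 10 mm. A last short one-tooth stroke followed, stopped just short of full travel.
- **Last checks:**
  - The pad is pushed in 10.6 mm, measured from the wrist picture to within about 0.5 mm, and this didn't change over half a second of holding.
  - The trigger is held at about 14 of 16 mm, with both fingers bearing on the posts.
  - The pot and bar are upright and flush, and nothing touches the bar's tab.
  - The jar, brush and clay pot look untouched.
- **What disagreed:** Pumps two to four gave only 10 mm each instead of the stated 11 to 16. Two measurements of the pad's starting position also differed by 3 to 5 mm. I therefore relied on the jaw-to-pad distance in each picture.

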